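# Number the tray tags and hang them up

## Task

Stamp the incubator's aluminium tray tags on the numbering press, the longest first and then on down to the shortest since the number counts up: lay each tag flat on the bed with its outlined number field centred under the ram, swing the lever all the way down to its stop for a moment, and let it spring back. Hang every tag by its eye on a peg of its own on the sloping board (any peg), pushed fully down so that it lies flat against the board. Leave the glassware and culture dishes alone.

Things in the scene. Friction and masses are not known exactly. Their poses are not given: they have to be found in the camera images.
- tag_long: longest plain aluminium tray tag, 185 mm long overall, 8 mm thick, about 0.1 to 0.19 kg: an octagonal eye 44 mm across with a 26 mm round hole, and a flat shank 32 mm wide. Both faces are alike. Origin at the centre of the hole, at mid thickness; x runs along the shank to its tail, whose end is at x = 163 mm; z is the face normal. It may be absent.
- tag_long_field (a point): centre of the outlined 20 mm number field near the tail of tag_long, at mid thickness (147 mm from the centre of the hole); axes as the tag's
- tag_mid: middle-length plain aluminium tray tag, 155 mm long overall, 8 mm thick, about 0.1 to 0.19 kg: an octagonal eye 44 mm across with a 26 mm round hole, and a flat shank 32 mm wide. Both faces are alike. Origin at the centre of the hole, at mid thickness; x runs along the shank to its tail, whose end is at x = 133 mm; z is the face normal. It may be absent.
- tag_mid_field (a point): centre of the outlined 20 mm number field near the tail of tag_mid, at mid thickness (117 mm from the centre of the hole); axes as the tag's
- tag_short: shortest plain aluminium tray tag, 125 mm long overall, 8 mm thick, about 0.1 to 0.19 kg: an octagonal eye 44 mm across with a 26 mm round hole, and a flat shank 32 mm wide. Both faces are alike. Origin at the centre of the hole, at mid thickness; x runs along the shank to its tail, whose end is at x = 103 mm; z is the face normal. It may be absent.
- tag_short_field (a point): centre of the outlined 20 mm number field near the tail of tag_short, at mid thickness (87 mm from the centre of the hole); axes as the tag's
- press: grey and white numbering press, fixed; origin on the table under the ram, x from its open robot-side mouth to its column, z up. The nose that carries the ram is 36 mm wide, from 14 mm before the ram's axis back to the column, its underside 56 mm and top 88 mm above the table. The column (60 x 60 mm, 154 mm high) begins 36 mm behind the axis. A tag goes in level, tail first, along +x.
- press_spot (a point): point on the top of the press's bed (12 mm above the table) straight under the ram; axes as press. The bed is a flat plate 100 mm wide (y) that reaches from 170 mm before this point (-x) to 100 mm behind it. The number field must lie here when the tag is stamped.
- ram_tip (a point): centre of the underside of the steel ram (18 mm diameter): 41 mm above the table when up; at the lever's stop it is 21 mm above the table, 1 mm over a tag lying on the bed
- lever (a joint): angle of the press's side lever: 0 at rest (up), 0.62 rad at its lower stop; a spring brings it back. About 4 N down on the bar starts it, about 10 N holds it at the stop. It drives the ram.
- lever_hinge (a point): lever's pivot, on the column's right (-y) side; its axes are those of press_spot and the pivot line is along x. The arm swings in the y-z plane; the bar's centre is 150 mm from the pivot, pointing to -y and 0.45 rad above the level at rest, 0.17 rad below it at the stop
- lever_bar (a point): centre of the black rubber cross bar at the lever's end (20 mm thick, 90 mm long, along the x of lever_hinge); can be pushed down from above. Its axes turn with the lever
- peg_left (a point): where the middle of a hung tag's hole belongs on the left peg (seen from the robot): on the peg's axis, 4 mm above the board's face. z runs along the peg, outwards (up, leaning 30 degrees from vertical towards the robot), x up the slope, y across to the left
- peg_middle (a point): where the middle of a hung tag's hole belongs on the middle peg (seen from the robot): on the peg's axis, 4 mm above the board's face. z runs along the peg, outwards (up, leaning 30 degrees from vertical towards the robot), x up the slope, y across to the left
- peg_right (a point): where the middle of a hung tag's hole belongs on the right peg (seen from the robot): on the peg's axis, 4 mm above the board's face. z runs along the peg, outwards (up, leaning 30 degrees from vertical towards the robot), x up the slope, y across to the left
- board: white board sloping 30 degrees up away from the robot, 240 mm wide, with three steel pegs square to its face: 12 mm thick, tapered tip, 46 mm long, 75 mm apart in a row across. Origin on its face at the middle peg, 105 mm above the table; axes as the pegs'. From the row it reaches 185 mm down the slope (-x) and 35 mm up it. There is room below each peg for the shank to hang down the slope
- jar: bystander: glass jar with a blue cap, 84 mm across, 130 mm high; origin at the centre of its foot
- dishes: bystander: pair of stacked clear culture dishes, 90 mm across, 32 mm high; origin at the centre of the underside
- beaker: bystander: glass beaker, 76 mm across, 100 mm high; origin at the centre of its foot
Not all that is in view belongs to the job. Leave any purple look-alike of the tag_long alone. Leave any brown look-alike of the tag_mid alone.

How it is judged (in metres and radians):
On the way, in this order (a step that is already met when the one before it is completed fails the run):
1. the long tag, its number field under the ram, is stamped: the lever is swung to its stop (horizontal distance between tag_long_field and press_spot below 0.01 m and z of tag_long_field in the frame of ram_tip above -0.007 m and z of tag_long_field in the frame of press_spot below 0.008 m), for 0.1 s.
2. the middle-length tag, its number field under the ram, is stamped: the lever is swung to its stop (horizontal distance between tag_mid_field and press_spot below 0.01 m and z of tag_mid_field in the frame of ram_tip above -0.007 m and z of tag_mid_field in the frame of press_spot below 0.008 m), for 0.1 s.
3. the short tag, its number field under the ram, is stamped: the lever is swung to its stop (horizontal distance between tag_short_field and press_spot below 0.01 m and z of tag_short_field in the frame of ram_tip above -0.007 m and z of tag_short_field in the frame of press_spot below 0.008 m), for 0.1 s.
At the end, for the whole second after the job is handed in: every tag that is present hangs on a peg of its own: centre of its hole within 12 mm of the peg's seat point, tag flat on the board (within 0.15 rad), at rest and released; lever back up (below 0.08 rad) ((distance between tag_long and peg_left below 0.012 m or distance between tag_long and peg_middle below 0.012 m or distance between tag_long and peg_right below 0.012 m) and (distance between tag_mid and peg_left below 0.012 m or distance between tag_mid and peg_middle below 0.012 m or distance between tag_mid and peg_right below 0.012 m) and (distance between tag_short and peg_left below 0.012 m or distance between tag_short and peg_middle below 0.012 m or distance between tag_short and peg_right below 0.012 m) and angle between the z axis of each of tag_long, tag_mid, tag_short and the z axis of peg_middle, either way round below 0.15 rad and linear speed of each of tag_long, tag_mid, tag_short below 0.02 m/s and distance between tag_long and tag_mid above 0.045 m and distance between each of tag_mid, tag_long and tag_short above 0.045 m and value of joint lever below 0.08 rad); the robot touches nothing.
It fails at once if the jar is pushed more than 5 cm or tipped over (distance of jar from where it was at the start of the episode above 0.05 m or angle between jar's own z axis and vertical above 0.5 rad).
It fails at once if the dishes is pushed more than 5 cm or tipped over (distance of dishes from where it was at the start of the episode above 0.05 m or angle between dishes's own z axis and vertical above 0.5 rad).
It fails at once if the beaker is pushed more than 5 cm or tipped over (distance of beaker from where it was at the start of the episode above 0.05 m or angle between beaker's own z axis and vertical above 0.5 rad).
Of tag_long, tag_mid, tag_short only 2 to 3 are there at a start; the rules pass over those that are not, and their reading is None.
At some moment in a run one of tag_long, tag_mid, tag_short may be knocked a few centimetres aside while the robot is not near it.
Once in a run the grip may slacken for a moment while it holds something.
It also fails if it takes over 210 s, if anything falls off the work surface, if the arm or the gripper's body presses on something with over 40 N, if the wrist force passes 120 N, or if a joint passes its speed limit or range.

## Robot

A 6-joint arm with a two-finger parallel gripper is mounted at the origin on the work surface. World frame = base frame: x ahead of the robot, y to its left, z up, the work surface at z = 0. Lengths are in mm, angles in rad, forces in N, time in s.
With the tool pointing down it reaches from about 275 to 775 mm from the base axis. Payload 14.6 kg.
Tool frame: the origin (TCP) lies between the finger pads; the fingertips stand 17 mm ahead of it and the grasp point (between the pads) lies 2 mm behind it; z points along the fingers, y is the line along which they close (so a half turn about z gives the same grasp; the last joint's range is limited). The gripper opens to 85 mm and grips with 20 to 120 N. Pads are 22 mm wide; open, the fingers measure 114 mm over their backs; the gripper's body (76 mm by 85 mm) begins 54 mm behind the grasp point. The pads swing forward as they close: fully open they stand 13 mm farther back than shut.
Start: joints at [-1.367, 0.263, -0.048, 1.259, 0, 1.415], TCP at [184.348, -491.573, 216.578] pointing down, gripper open.
Joint ranges: [-2.65, 2.65], [-0.89, 1.7], [-1.18, 1.37], [-2.13, 2.11], [-1.35, 1.29], [-3.14, 3.14]. Speed limits (rad/s): [1.89, 1.89, 2.57, 2.79, 3.14, 3.14].

## Interface

Orientations are given as [roll, pitch, yaw] about the fixed x, y, z axes, in that order (R = Rz(yaw) Ry(pitch) Rx(roll)).
In Python, from bench import bot gives the robot as it stands.
- The arm moves only by the shell command python3 -m creep 'ROWS' [FORCE]. ROWS is text: rows parted by semicolons, each of 7 numbers parted by spaces: the shift along the tool's x, y, z normalised to -1 to 1, where 1 is 0.06 m, then the turn, a rotation vector about the tool's x, y, z normalised to -1 to 1, where 1 is 0.08 rad, then the finger opening in mm, from 0 to 85.4. In form: dx dy dz ax ay az hand; .... A call has 1 to 20 rows; each row shifts and turns the commanded pose from where the row before left it, along the tool's axes as they then stand; what a row does not reach is not made up. A row lasts 1/8 s, in which the tool goes at most 62.5 mm and 10.7 degrees, less where a joint would pass 70% of its speed; a pose out of reach is approached as far as the arm can. A call with a number of a shift or a turn outside -1 to 1 is refused whole. A call with a gripper value outside its range is refused whole. The fingers move at their own pace and stop on an object; FORCE is the grip in N (left out, the last holds). Time passes only in rows, so rows that do not move let the fingers close. It gives the time, the measured TCP pose, the force, the opening and the grip force at its end, in the units of the state.
- bot.state(): the state, without advancing time (a new reading comes with each control period).
- bot.camera(name): name is "side" or "top" or "wrist"; returns (picture, depth): 400x640x3 uint8, red, green, blue; 400x640 float32, mm along the optical axis (not along the pixel's ray), 0 where there is no reading.
- bot.get_calibration(name): a dict with "fx", "fy", "cx", "cy" (pixels), "extrinsics" (4x4, takes a point from world to camera coordinates). Camera axes: x right, y down, z forward; pixel columns grow to the right and rows downward; lengths in mm; the calibration is good to about 2 mm. A picture is of the moment at which its call begins: read the wrist's pose just before it. get_calibration takes no time and is no camera call; for the wrist camera it gives the pose at the moment of the call.
- bot.job_done(): hands the job in; it is judged then, once.
The state is a dict: "time": time; "q": joint angles; "joint_vel": joint speeds; "effort": joint torques, N m; "tcp_pos": TCP position; "orientation": TCP orientation; "contact_force": force on the tool from outside, world axes, zero at the start; "moment": the same for the moment, N m; "gripper_width": opening from 0.0 (shut) to 1.0 (fully open); "grip_force": force on a finger pad.
Only numpy, scipy, OpenCV 4.12 (cv2) and the standard library are available. Lean on these libraries where they do the work, as an engineer would, in place of code of your own. Each camera call takes 0.05 s, during which the arm holds its last target. There are 200 camera calls.

## Working session

There is one attempt and no reset: what is moved stays moved. The work goes in short steps, Python scripts to look and compute and a shell command to move; the robot and the scene stay as the last step left them, time stands still between calls to the robot, and variables do not carry over. Pictures are saved under pics/ and viewed, at most 14 in all, crops included, and the job is handed in when it is done.

```bash
ls; mkdir -p pics; python3 - <<'E'
from bench import bot
import cv2,numpy as np
print(bot.state())
for n in("top","side"):
    p,d=bot.camera(n); cv2.imwrite(f"pics/{n}0.png",p[:,:,::-1]); np.save(f"pics/{n}0.npy",d)
    print(n,bot.get_calibration(n))
E
```

```text
pics
{'time': 0.0, 'q': array([-1.36729205e+00,  2.63527936e-01, -4.89581563e-02,  1.25940141e+00,
        8.49614957e-06,  1.41551282e+00]), 'joint_vel': array([-0.00031419,  0.0011174 , -0.00181872,  0.00182143, -0.00175929,
       -0.00050819]), 'effort': array([-3.74524912e-03, -6.37616730e+01,  3.84569156e+01,  1.37818028e-02,
       -1.78155442e-04,  1.90749466e-05]), 'tcp_pos': array([ 184.29227013, -491.26913263,  216.11472383]), 'orientation': array([-3.14051592e+00, -1.77155794e-04,  3.58787677e-01]), 'contact_force': array([0.0537211 , 0.39000425, 0.61704521]), 'moment': array([ 0.04053447, -0.01524384, -0.00640621]), 'grip_force': 0.0, 'gripper_width': 0.9973910704262249}
top {'fx': 364.95797386790184, 'fy': 364.95797386790184, 'cx': 320.3258362825008, 'cy': 199.65700490171514, 'extrinsics': array([[ 7.34364053e-03, -9.99870541e-01, -1.43168561e-02,
        -7.23100228e+01],
       [-9.97410601e-01, -6.29976919e-03, -7.16408186e-02,
         4.97254032e+02],
       [ 7.15413511e-02,  1.48058884e-02, -9.97327740e-01,
         9.93100007e+02],
       [ 0.00000000e+00,  0.00000000e+00,  0.00000000e+00,
         1.00000000e+00]])}
side {'fx': 499.8522650149108, 'fy': 499.8522650149108, 'cx': 317.5897993914798, 'cy': 193.51232596506637, 'extrinsics': array([[ 9.99946494e-01, -2.47268780e-03,  1.00446222e-02,
        -4.83532538e+02],
       [ 6.75574003e-03, -5.79240538e-01, -8.15128677e-01,
         6.35299201e+01],
       [ 7.83381108e-03,  8.15152921e-01, -5.79192840e-01,
         1.50891303e+03],
       [ 0.00000000e+00,  0.00000000e+00,  0.00000000e+00,
         1.00000000e+00]])}
```

View pics/top0.png

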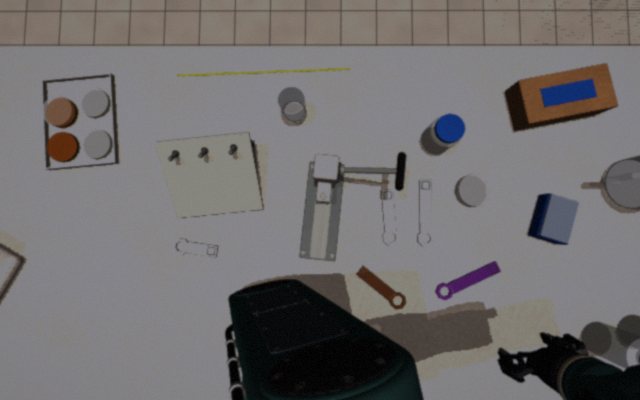

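View pics/side0.png

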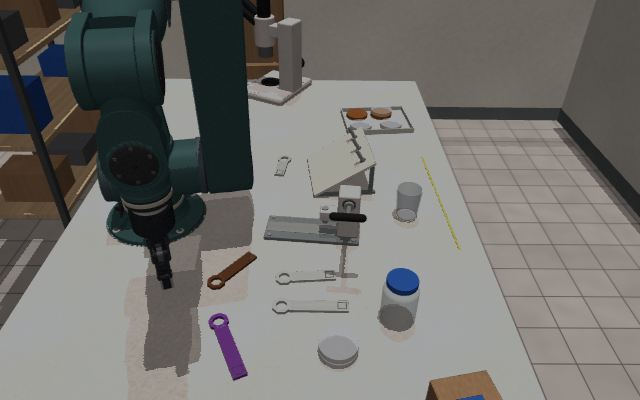

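The top view shows tags lying near (424,212) for the long one, (389,218) for the mid one and (197,248) for the short one. The purple (470,282) and brown (380,287) tags are decoys. The press ram is at (323,190), its lever bar is at (401,172), and the pegs are at (174,155), (205,152) and (233,148). Next I'll build a height map and enlarge the tags.

```bash
cat > h.py <<'E'
from bench import bot
import cv2,numpy as np
from scipy.spatial.transform import Rotation as R
def cal(n):
    c=bot.get_calibration(n); return np.array([[c['fx'],0,c['cx']],[0,c['fy'],c['cy']],[0,0,1.]]),np.array(c['extrinsics'])
def ray(c,uv,z):
    "pixel(s) -> world on plane z"
    K,E=c; uv=np.atleast_2d(uv).astype(float)
    d=np.c_[uv,np.ones(len(uv))]@np.linalg.inv(K).T@E[:3,:3]; o=-E[:3,:3].T@E[:3,3]
    return o+d*((z-o[2])/d[:,2])[:,None]
def proj(c,p):
    K,E=c; q=(np.atleast_2d(p)@E[:3,:3].T+E[:3,3])@K.T; return q[:,:2]/q[:,2:]
def cloud(c,d):
    K,E=c; v,u=np.indices(d.shape); p=np.dstack([u,v,np.ones_like(u)])@np.linalg.inv(K).T*d[...,None]
    return (p-E[:3,3])@E[:3,:3]
E
python3 - <<'E'
from h import *
c=cal("top"); p=cv2.imread("pics/top0.png"); d=np.load("pics/top0.npy")
P=cloud(c,d)
z=P[...,2]; print("table z",np.median(z[150:250,430:450]),z[150:250,430:450].std(), "tag", z[200:220,424], z[246:252,200:206])
a=cv2.resize(p[130:270,360:450],None,fx=4,fy=4,interpolation=2)
b=cv2.resize(p[230:265,165:225],None,fx=6,fy=6,interpolation=2)
q=cv2.resize(p[140:270,295:350],None,fx=4,fy=4,interpolation=2)
im=np.zeros((560,800,3),np.uint8); im[:,:360]=a[:560]; im[:210,370:730]=b; q=cv2.resize(p[140:225,290:350],None,fx=4,fy=4); im[215:215+340,370:610]=q
cv2.imwrite("pics/crop0.png",im)
for n,uv in dict(short=(197,248),long=(424,212),mid=(389,218),bar=(401,172)).items(): print(n,ray(c,uv,8))
E
```

```text
table z 0.32385354112416803 88.5304877987388 tag [10.8579316   9.34745962  8.4088833   6.69242465 11.09994413  9.54710293
  7.60317668  8.7578475   8.18516819  8.52035524 10.38177322  8.65965279
  9.74363112 11.57058144  8.59308206  8.9844444   5.50490718 10.52906504
  9.05364734  9.8089202 ] [[ 8.8638341   6.73336327  9.21750976  7.04616867  7.09986448  6.0126703 ]
 [ 8.43954178 10.36594728  9.35182214  8.78297588  3.17627689  7.33787543]
 [ 9.60601497  6.85981096  7.63709695 11.55841892  8.57652431  7.42292399]
 [ 6.48513535 10.31725758  6.85171288  9.53343854  6.65662339  7.47075982]
 [11.94907145  9.52676954  6.49193374  9.54251459  7.56376432  6.3343676 ]
 [ 6.90232147  9.53136319  8.9093407   5.36650877  7.16869545  8.21047867]]
short [[361.44324542 273.26038627   8.        ]]
long [[ 465.86975192 -356.86137011    8.        ]]
mid [[ 448.54712324 -259.84894745    8.        ]]
bar [[ 577.48394558 -294.1531952     8.        ]]
```

View pics/crop0.png

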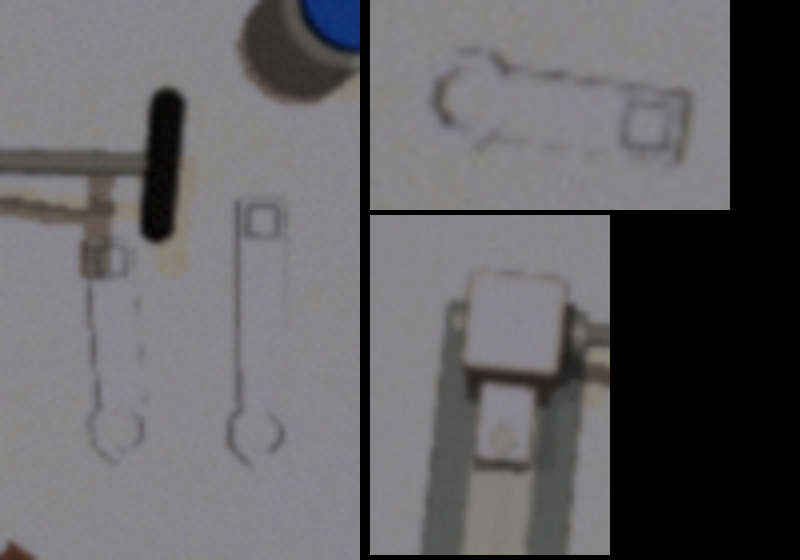

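The crop shows the long tag's field at about (425,186) with its hole at (424,238). The mid tag's field is at (388,195) with its hole at (389,238), and the short tag's field is at (211,251) with its hole at (183,246). All three are plain aluminium and their spans match 147, 117 and 87 mm. Now I'll measure the tags, press, lever and board.

```bash
cat >> h.py <<'E'
def tags(d,c,regs,zlo=4,zhi=14):
    P=cloud(c,cv2.GaussianBlur(d,(3,3),0)); out={}
    for n,(u0,v0,u1,v1) in regs.items():
        z=P[v0:v1,u0:u1,2]; m=((z>zlo)&(z<zhi)).astype(np.uint8)
        m=cv2.morphologyEx(m,cv2.MORPH_OPEN,np.ones((3,3)))
        k,l,s,_=cv2.connectedComponentsWithStats(m); i=1+s[1:,4].argmax()
        v,u=np.nonzero(l==i); X=ray(c,np.c_[u+u0,v+v0],8)[:,:2]
        out[n]=cv2.minAreaRect(X.astype(np.float32)),len(u)
    return out
E
python3 - <<'E'
from h import *
c=cal("top"); d=np.load("pics/top0.npy")
for n,(f,h) in dict(long=((425.5,185.5),(424.2,238.5)),mid=((388,195),(389.5,237.7)),short=((211,251),(183,246))).items():
    F,H=ray(c,[f,h],8)[:,:2]; v=F-H; print(n,"field",F.round(1),"hole",H.round(1),np.hypot(*v).round(1),"yaw",np.arctan2(v[1],v[0]).round(3))
for n,r in tags(d,c,dict(long=(410,172,440,255),mid=(376,186,400,255),short=(165,230,228,265),bed=(296,225,345,268))).items(): print(n,r)
P=cloud(c,d); z=P[...,2]
def med(u0,v0,u1,v1): return np.median(P[v0:v1,u0:u1].reshape(-1,3),0).round(1)
print("bar",med(399,155,403,188),med(399,155,403,160),med(399,183,403,188),"arm",med(350,168,385,171),med(345,168,352,171),"column",med(318,158,335,175),"nose",med(320,185,327,198))
# board plane
v,u=np.mgrid[170:205,180:250]; Q=P[170:205,180:250].reshape(-1,3); Q=Q[(Q[:,2]>0)]
m=Q.mean(0); n=np.linalg.svd(Q-m)[2][2]; n*=np.sign(n[2]); print("board n",n.round(3),"m",m.round(1))
for s in ((160,140,185,170),(192,140,217,170),(222,136,245,166)):
    u0,v0,u1,v1=s; q=P[v0:v1,u0:u1].reshape(-1,3); hgt=(q-m)@n; k=hgt>25; print("peg tip pts",k.sum(),q[k].mean(0).round(1),hgt[k].max().round(1),hgt[k].mean().round(1))
# bed edges along rows, world at z=12
p=cv2.imread("pics/top0.png"); cv2.imwrite("pics/crop1.png",np.hstack([cv2.resize(p[125:225,150:272],None,fx=4,fy=4,interpolation=2), cv2.resize(p[145:270,292:350],None,fx=3.2,fy=3.2,interpolation=2)]))
E
```

```text
long field [ 539.9 -362. ] hole [ 392.7 -356.5] 147.3 yaw -0.037
mid field [ 512.6 -257.5] hole [ 394.1 -260.9] 118.5 yaw 0.029
short field [353.5 233.9] hole [366.7 312.6] 79.8 yaw -1.737
long (((465.07293701171875, -360.9041748046875), (41.287776947021484, 180.83082580566406), 89.32633972167969), 706)
mid (((451.819091796875, -262.4371337890625), (150.37501525878906, 41.948585510253906), 1.3137367963790894), 580)
short (((364.3681335449219, 280.0846862792969), (123.13993835449219, 44.26776123046875), 86.72737884521484), 464)
bed (((383.3699645996094, -65.01467895507812), (100.46187591552734, 99.3307876586914), 84.49781036376953), 1145)
bar [ 550.5 -252.5  204.7] [ 582.5 -252.3  203.9] [ 518.5 -252.   204.6] arm [ 561.  -181.5  165.3] [ 564.1 -137.7  142. ] column [569.1 -84.  153.9] nose [515.1 -76.7  89. ]
board n [1.    0.007 0.029] m [526.6 213.8  57.3]
peg tip pts 745 [605.3 312.2 102.7] 140.9 80.7
peg tip pts 749 [606.1 230.1 101. ] 116.6 80.9
peg tip pts 689 [616.5 155.  102.4] 126.1 90.8
```

View pics/crop1.png

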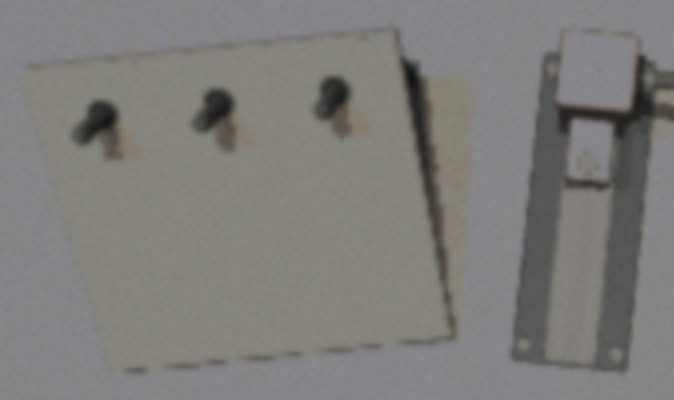

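```bash
python3 - <<'E'
from h import *
c=cal("top"); d=np.load("pics/top0.npy"); P=cloud(c,d)
a,b,f=ray(c,[(299.8,256.9),(335.1,260.6),(309.8,162.2)],12)
print("bed nearL,nearR,farL",a,b,f); v=f-a; print("yaw long",np.arctan2(v[1],v[0]),"yaw from near edge",np.arctan2(b[1]-a[1],b[0]-a[0])+np.pi/2, np.linalg.norm(b-a))
print("nosefront",ray(c,(323.25,202.5),88),"ramcap",ray(c,(323.3,195),88))
z=P[...,2]
m=(z>147)&(z<161); m[:, :300]=0;m[:,350:]=0; v,u=np.nonzero(m); print("col",cv2.minAreaRect(ray(c,np.c_[u,v],154)[:,:2].astype(np.float32)))
m=(z>82)&(z<94); m[:, :315]=0;m[:,332:]=0;m[:178]=0; v,u=np.nonzero(m); print("nose",cv2.minAreaRect(ray(c,np.c_[u,v],88)[:,:2].astype(np.float32)))
m=np.zeros(d.shape,bool); m[166:208,184:250]=1; Q=P[m&(d>0)&(z>-5)&(z<160)]
A=np.c_[Q[:,:2],np.ones(len(Q))]
k=np.ones(len(Q),bool)
for _ in range(5):
    s=np.linalg.lstsq(A[k],Q[k,2],rcond=None)[0]; r=Q[:,2]-A@s; k=abs(r)<6
n=np.r_[-s[:2],1]; n/=np.linalg.norm(n); print("board n",n,"tilt",np.degrees(np.arccos(n[2])),"az",np.arctan2(-n[1],-n[0]),k.sum(),len(Q),s)
def onboard(uv):
    o=ray(c,uv,0)[0]; q=ray(c,uv,100)[0]; t=(s@np.r_[o[:2],1]-o[2])/((q-o)[2]-s[:2]@(q-o)[:2]); return o+t*(q-o)
for uv in ((155.5,141.75),(249.25,131.75),(263.75,210),(180.5,217.5)): print("corner",onboard(uv).round(1))
for uv,t in (((176.5,153),(170.5,158)),((205.5,149.5),(200.5,156.25)),((234.5,147),(230.75,153))): print("peg base",onboard(uv).round(1),"tip",ray(c,t,145)[0].round(1))
cs=cal("side"); p=cv2.imread("pics/side0.png"); cv2.imwrite("pics/crop2.png",cv2.resize(p[120:260,255:395],None,fx=4,fy=4,interpolation=2))
E
```

```text
bed nearL,nearR,farL [339.68944278 -13.45295594  12.        ] [ 330.43766229 -110.6782033    12.        ] [603.26741709 -38.53128755  12.        ]
yaw long -0.09486021877093057 yaw from near edge -0.09487253837290233 97.6644467875307
nosefront [[485.38090537 -77.53835363  88.        ]] ramcap [[504.74363836 -77.5360823   88.        ]]
col ((567.8712158203125, -85.97061157226562), (64.69891357421875, 59.41023254394531), 85.0852279663086)
nose ((514.9071044921875, -78.14183044433594), (37.026512145996094, 51.387699127197266), 86.90277862548828)
board n [-0.49650606 -0.05347233  0.8663847 ] tilt 29.958802329513254 az 0.1072837372043922 2756 2760 [ 5.73078056e-01  6.17189283e-02 -2.62802195e+02]
corner [634.2 347.  122.1]
corner [660.6 109.9 122.6]
corner [468.3  88.6  11. ]
corner [445.8 320.6  12.4]
peg base [609.2 299.8 104.8] tip [588.7 297.4 145. ]
peg base [618.4 225.1 105.5] tip [593.4 223.6 145. ]
peg base [625.4 150.8 104.9] tip [601.7 149.4 145. ]
```

View pics/crop2.png

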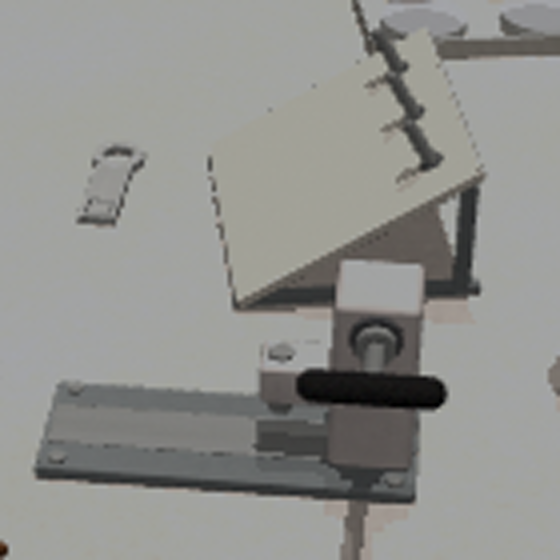

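Results:
- **Press:** the axis is at about (502.3,-78.6) with yaw -0.095.
- **Board:** the middle peg base is at (617.5,225.1,105), with board yaw 0.11.
- **Lever bar:** the top of the bar is at (550.5,-252.5,205) at rest.

The crop shows the press, lever bar and pegs as expected. I'll add a move planner and head to the long tag.

```bash
cat >> h.py <<'E'
def cur():
    s=bot.state(); return np.array(s['tcp_pos']),R.from_euler('xyz',s['orientation'])
def plan(pos,yaw,tilt=0,bz=0):
    "tool units from present pose: translate first, then turn. tilt: lean of tool z ahead, about board yaw bz"
    p,r=cur(); t=R.from_euler('xyz',[np.pi,0,yaw])
    if tilt: t=R.from_euler('z',bz)*R.from_euler('y',-tilt)*R.from_euler('z',-bz)*t
    s=bot.state()
    print("shift units",(r.inv().apply(np.array(pos)-p)/60).round(3),"turn units",((r.inv()*t).as_rotvec()/.08).round(2),"|t",round(s['time'],2),"tcp",p.round(1),"F",np.round(s['contact_force'],1),"grip",round(s['grip_force'],1),"w",round(s['gripper_width']*85.4,1),"q6",round(s['q'][5],2))
E
python3 - <<'E'
from h import *
plan([432,-359,150],-.02)
plan([394,-262,150],.02)
E
```

```text
shift units [ 4.64  -0.614  1.104] turn units [-0.01  0.    4.73] |t 0.1 tcp [ 184.3 -491.3  216.2] F [-0.   0.6  0.1] grip 0.0 w 85.2 q6 1.42
shift units [ 4.615 -2.35   1.106] turn units [-0.01  0.    4.23] |t 0.1 tcp [ 184.3 -491.3  216.2] F [-0.   0.6  0.1] grip 0.0 w 85.2 q6 1.42
```

```bash
python3 -m creep '0.77 -0.1 0 0 0 0.79 60;0.77 -0.1 0 0 0 0.79 60;0.77 -0.1 0 0 0 0.79 60;0.77 -0.1 0 0 0 0.79 60;0.77 -0.1 0 0 0 0.79 60;0.77 -0.1 0 0 0 0.79 60;0 0 0 0 0 0 60;0 0 0 0 0 0 60'
python3 - <<'E'
from h import *
plan([432,-359,150],-.02)
c=cal("wrist"); p,d=bot.camera("wrist"); cv2.imwrite("pics/w1.png",p[:,:,::-1]); np.save("pics/w1.npy",d); print(c)
E
```

```text
time: 1.1
tcp_pos: [446.9, -401.4, 216.2]
orientation: [-3.141, 0.001, -0.02]
contact_force: [-0.8, -0.1, 0.4]
gripper_width: 0.702
grip_force: 0.0
shift units [-0.262 -0.701  1.104] turn units [-0.01  0.01  0.  ] |t 1.1 tcp [ 446.9 -401.4  216.2] F [-0.8 -0.1  0.4] grip 0.0 w 60.0 q6 2.29
(array([[321.69118869,   0.        , 319.51488074],
       [  0.        , 321.69118869, 199.57608182],
       [  0.        ,   0.        ,   1.        ]]), array([[-1.92326125e-02, -9.99814747e-01, -7.60751725e-04,
        -3.92053215e+02],
       [-9.44160337e-01,  1.79117015e-02,  3.28999132e-01,
         3.86599255e+02],
       [-3.28924557e-01,  7.04578442e-03, -9.44329917e-01,
         5.29884768e+02],
       [ 0.00000000e+00,  0.00000000e+00,  0.00000000e+00,
         1.00000000e+00]]))
```

View pics/w1.png

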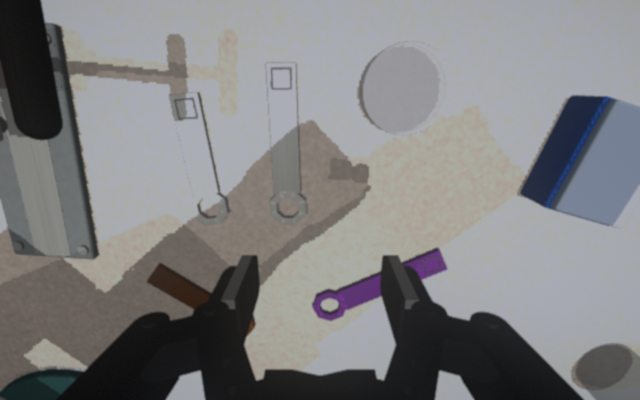

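The wrist view shows the long tag's field at (282,78) and hole at (288,206), and the mid tag's field at (186,108) and hole at (212,208). The purple and brown decoys lie below them.

```bash
python3 - <<'E'
from h import *
c=cal("wrist")
for n,f,h in(("long",(281.5,78),(288.3,206)),("mid",(186,108),(212,208))):
    F,H=ray(c,[f,h],8)[:,:2]; v=F-H; print(n,"field",F.round(1),"hole",H.round(1),np.hypot(*v).round(1),"yaw",np.arctan2(v[1],v[0]).round(3))
print(tags(np.load("pics/w1.npy"),c,dict(long=(262,52,312,230))))
for H,y in(((394,-357),-.035),): plan([H[0]+38*np.cos(y),H[1]+38*np.sin(y),40],y)
E
```

```text
long field [ 541.8 -362.5] hole [ 396.8 -362.2] 145.0 yaw -0.002
mid field [ 513.2 -256.3] hole [ 396.  -269.5] 117.9 yaw 0.113
{'long': (((465.2699890136719, -363.0419006347656), (43.52365493774414, 184.6234130859375), 88.00212097167969), 4252)}
shift units [-0.256 -0.715  2.941] turn units [-0.    0.01  0.18] |t 1.15 tcp [ 446.6 -401.6  216.4] F [ 0.  -0.2 -0.8] grip 0.0 w 60.0 q6 2.29
```

```bash
python3 -m creep '-0.23 -0.68 1 0 0 0 60;0 0 1 0 0 0 60;0 0 0.93 0 0 0 60;0 0 0 0 0 0 60;0 0 0 0 0 0 60' 60
python3 - <<'E'
from h import *
plan([433,-360.5,20],-.015)
p,d=bot.camera("wrist"); cv2.imwrite("pics/w2.png",p[:,:,::-1])
E
```

```text
time: 1.78
tcp_pos: [436.6, -367.9, 52.1]
orientation: [3.14, -0.001, -0.021]
contact_force: [0.2, 0.4, 0.7]
gripper_width: 0.7
grip_force: 0.0
shift units [-0.063 -0.123  0.536] turn units [ 0.02 -0.02 -0.08] |t 1.77 tcp [ 436.6 -367.9   52.1] F [0.2 0.4 0.7] grip 0.0 w 59.7 q6 2.32
```

View pics/w2.png

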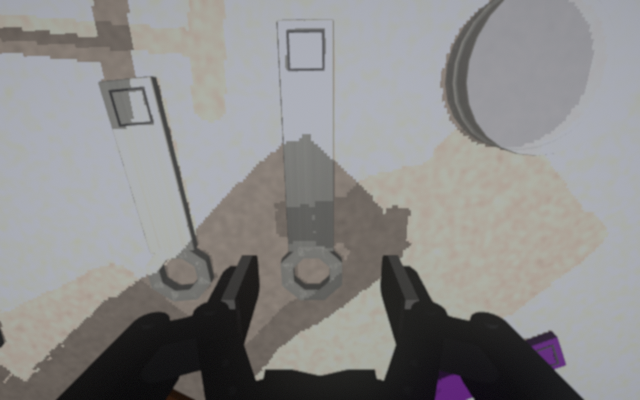

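The close view shows the long tag's hole at (311,271) and field at (306,50), and the mid tag's hole at (185,272) and field at (131,106).

```bash
python3 - <<'E'
from h import *
c=cal("wrist")
for n,f,h in(("long",(306,50),(311,271)),("mid",(131,106),(185,272))):
    F,H=ray(c,[f,h],8)[:,:2]; v=F-H; y=np.arctan2(v[1],v[0]); print(n,"field",F.round(1),"hole",H.round(1),np.hypot(*v).round(1),"yaw",y.round(3))
    if n=="long":
        H=F-147*v/np.hypot(*v); plan([H[0]+38*np.cos(y),H[1]+38*np.sin(y),19.5],y)
E
```

```text
long field [ 542.3 -362.2] hole [ 397.8 -360.8] 144.5 yaw -0.009
shift units [-0.065 -0.116  0.55 ] turn units [ 0.03 -0.03 -0.14] |t 1.82 tcp [ 437.  -368.1   52.5] F [ 1.1 -0.3 -0.5] grip 0.0 w 59.9 q6 2.32
mid field [ 513.7 -255.9] hole [ 398.9 -270.4] 115.7 yaw 0.125
```

```bash
python3 -m creep '-0.07 -0.12 0.3 0 0 -0.14 60;0 0 0.25 0 0 0 60;0 0 0 0 0 0 60;0 0 0 0 0 0 10;0 0 0 0 0 0 10;0 0 0 0 0 0 10;0 0 0 0 0 0 10;0 0 0 0 0 0 10;0 0 0 0 0 0 10' 60
python3 - <<'E'
from h import *
plan([433,-360.5,20],-.009)
E
```

```text
time: 2.95
tcp_pos: [432.3, -359.5, 17.0]
orientation: [3.142, -0.0, -0.009]
contact_force: [0.5, 0.1, 0.2]
gripper_width: 0.116
grip_force: 0.0
shift units [ 0.012  0.017 -0.05 ] turn units [ 0. -0. -0.] |t 2.95 tcp [ 432.3 -359.5   17. ] F [0.5 0.1 0.2] grip 0.0 w 9.9 q6 2.31
```

```bash
python3 - <<'E'
from h import *
p,d=bot.camera("wrist"); cv2.imwrite("pics/w3.png",p[:,:,::-1])
E
```

```text
(no output)
```

View pics/w3.png

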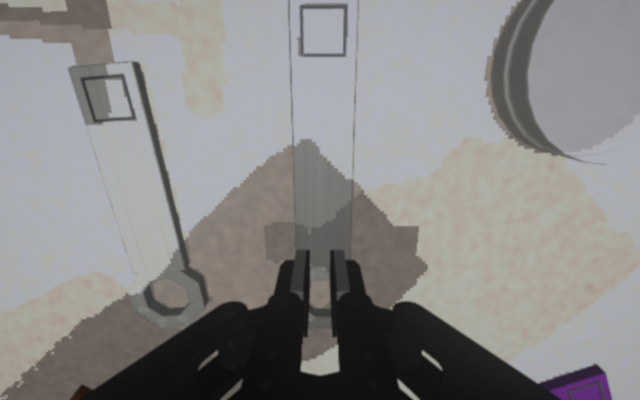

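Fingers closed above the tag without catching it, since the pads sit farther back when open. I'll reopen, go lower and close while watching the force.

```bash
python3 -m creep '0 0 -0.05 0 0 0 50;0 0 0 0 0 0 50;0 0 0 0 0 0 50;0 0 0.05 0 0 0 50;0 0 0.07 0 0 0 50;0 0 0 0 0 0 50'
python3 -m creep '0 0 0 0 0 0 38;0 0 0 0 0 0 38;0 0 0 0 0 0 38'
```

```text
time: 3.75
tcp_pos: [432.0, -359.3, 12.3]
orientation: [-3.141, 0.001, -0.009]
contact_force: [0.3, 0.5, -0.4]
gripper_width: 0.582
grip_force: 0.0
time: 4.12
tcp_pos: [432.3, -359.6, 12.9]
orientation: [3.141, -0.0, -0.009]
contact_force: [0.1, 0.1, -0.2]
gripper_width: 0.446
grip_force: 0.0
```

```bash
python3 -m creep '0 0 0 0 0 0 20;0 0 0 0 0 0 20;0 0 0 0 0 0 20;0 0 0 0 0 0 20;0 0 0 0 0 0 20' 60
```

```text
time: 4.75
tcp_pos: [432.2, -359.5, 12.8]
orientation: [-3.142, 0.0, -0.009]
contact_force: [0.3, 0.2, -0.2]
gripper_width: 0.234
grip_force: 0.0
```

```bash
python3 - <<'E'
from h import *
c=cal("wrist"); p,d=bot.camera("wrist"); cv2.imwrite("pics/w4.png",p[:,:,::-1])
P=cloud(c,d); g=p.max(2)
for v in range(225,345,8):
    print(v,[(u,*P[v,u].round(0).astype(int),g[v,u]) for u in (280,290,300,348)])
E
```

```text
225 [(280, np.int64(442), np.int64(-336), np.int64(-2), np.uint8(117)), (290, np.int64(442), np.int64(-342), np.int64(-1), np.uint8(111)), (300, np.int64(446), np.int64(-348), np.int64(6), np.uint8(116)), (348, np.int64(446), np.int64(-375), np.int64(7), np.uint8(96))]
233 [(280, np.int64(437), np.int64(-336), np.int64(-1), np.uint8(112)), (290, np.int64(438), np.int64(-342), np.int64(0), np.uint8(115)), (300, np.int64(441), np.int64(-348), np.int64(7), np.uint8(100)), (348, np.int64(440), np.int64(-375), np.int64(7), np.uint8(95))]
241 [(280, np.int64(432), np.int64(-336), np.int64(-1), np.uint8(114)), (290, np.int64(432), np.int64(-342), np.int64(-1), np.uint8(112)), (300, np.int64(436), np.int64(-348), np.int64(7), np.uint8(93)), (348, np.int64(436), np.int64(-375), np.int64(8), np.uint8(94))]
249 [(280, np.int64(427), np.int64(-336), np.int64(-1), np.uint8(117)), (290, np.int64(427), np.int64(-341), np.int64(-1), np.uint8(95)), (300, np.int64(431), np.int64(-348), np.int64(7), np.uint8(88)), (348, np.int64(431), np.int64(-375), np.int64(7), np.uint8(82))]
257 [(280, np.int64(421)
[... 2232 characters left out ...]
np.int64(66), np.uint8(22)), (300, np.int64(382), np.int64(-347), np.int64(7), np.uint8(112)), (348, np.int64(429), np.int64(-370), np.int64(64), np.uint8(25))]
329 [(280, np.int64(448), np.int64(-347), np.int64(90), np.uint8(22)), (290, np.int64(427), np.int64(-347), np.int64(67), np.uint8(24)), (300, np.int64(369), np.int64(-346), np.int64(-1), np.uint8(108)), (348, np.int64(425), np.int64(-370), np.int64(64), np.uint8(27))]
337 [(280, np.int64(450), np.int64(-348), np.int64(96), np.uint8(20)), (290, np.int64(421), np.int64(-347), np.int64(64), np.uint8(67)), (300, np.int64(362), np.int64(-345), np.int64(-1), np.uint8(107)), (348, np.int64(421), np.int64(-370), np.int64(64), np.uint8(76))]
```

View pics/w4.png

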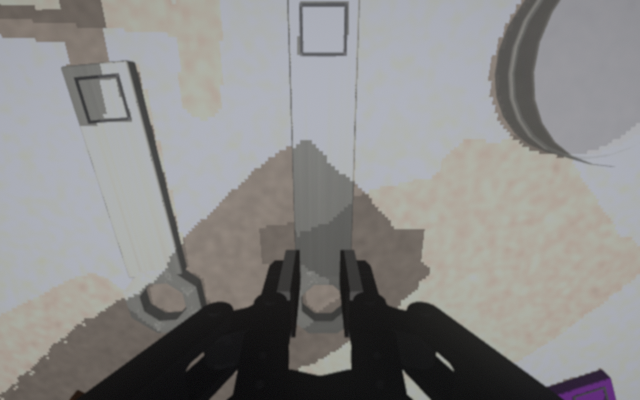

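The wrist depth puts the fingertips near z≈33 while the state reports TCP z=12.8, so the tips stand well above where the data says. I'll probe gently with the tips over the shank.

```bash
python3 -m creep '0 0 0.08 0 0 0 20;0 0 0 0 0 0 20' | grep -E 'tcp|contact'; python3 -m creep '0 0 0.05 0 0 0 20;0 0 0 0 0 0 20'| grep -E 'tcp|contact'; python3 -m creep '0 0 0.05 0 0 0 20;0 0 0 0 0 0 20'| grep -E 'tcp|contact'
```

```text
tcp_pos: [432.0, -359.2, 7.5]
contact_force: [-0.3, -0.6, 0.5]
tcp_pos: [432.1, -359.4, 4.8]
contact_force: [0.6, 0.2, 0.7]
tcp_pos: [432.1, -359.4, 1.8]
contact_force: [-0.6, 0.0, 0.1]
```

```bash
for i in 1; do python3 -m creep '0 0 0.05 0 0 0 20;0 0 0 0 0 0 20' | grep -E 'tcp|contact'; python3 -m creep '0 0 0.05 0 0 0 20;0 0 0 0 0 0 20'| grep -E 'tcp|contact'; python3 -m creep '0 0 0.05 0 0 0 20;0 0 0 0 0 0 20'| grep -E 'tcp|contact';  python3 -m creep '0 0 0.05 0 0 0 20;0 0 0 0 0 0 20'| grep -E 'tcp|contact'; done
```

```text
tcp_pos: [432.2, -359.4, -1.2]
contact_force: [-0.2, 0.0, 0.7]
tcp_pos: [432.1, -359.4, -4.2]
contact_force: [0.9, 0.0, 0.1]
tcp_pos: [432.4, -359.7, -6.5]
contact_force: [-2.4, 2.2, 10.1]
tcp_pos: [432.5, -359.8, -6.9]
contact_force: [-11.9, 12.7, 58.4]
```

The tips touched the tag top (z=8) at TCP z≈-6, so the fingertips are really about 14 mm behind the reported TCP at this opening. I'll use that offset from here on.

```bash
python3 -m creep '0 0 -0.25 0 0 0 50;0 0 0 0 0 0 50;0 0 0 0 0 0 50;0 0 0 0 0 0 50' 60| grep -E 'tcp|contact'; python3 -m creep '0 0 0.2 0 0 0 50;0 0 0 0 0 0 50'| grep -E 'tcp|contact'; python3 -m creep '0 0 0.1 0 0 0 50;0 0 0 0 0 0 50'| grep -E 'tcp|contact'; python3 -m creep '0 0 0 0 0 0 25;0 0 0 0 0 0 20;0 0 0 0 0 0 20;0 0 0 0 0 0 20'
```

```text
tcp_pos: [432.0, -359.3, 4.4]
contact_force: [-0.3, 0.0, 0.9]
tcp_pos: [431.6, -358.9, -8.4]
contact_force: [0.5, 0.7, -0.2]
tcp_pos: [432.1, -359.3, -13.5]
contact_force: [0.6, 0.4, -0.2]
time: 8.05
tcp_pos: [432.3, -359.6, -12.5]
orientation: [3.141, -0.0, -0.009]
contact_force: [-1.4, 0.6, 6.4]
gripper_width: 0.346
grip_force: 59.3
```

```bash
python3 -m creep '0 0 -0.5 0 0 0 20;0 0 -0.9 0 0 0 20;0 0 -0.6 0 0 0 20;0 0 0 0 0 0 20' 80
python3 - <<'E'
from h import *
plan([0,0,0],0)
p,d=bot.camera("wrist"); cv2.imwrite("pics/w5.png",p[:,:,::-1]); c=cal("wrist"); np.save("pics/w5.npy",d)
P=cloud(c,d); t,r=cur(); T=r.inv().apply((P-t).reshape(-1,3)).reshape(P.shape)
# tag pixels: tool z near tips
for v in range(0,256,25): print(v,[(u,*T[v,u].round(0).astype(int)) for u in (300,322,340)])
E
```

```text
time: 8.55
tcp_pos: [433.2, -360.6, 109.6]
orientation: [3.138, -0.003, -0.009]
contact_force: [0.1, -0.2, -1.9]
gripper_width: 0.336
grip_force: 79.4
shift units [-7.281 -5.95   1.783] turn units [ 0.04 -0.04 -0.11] |t 8.55 tcp [ 433.2 -360.6  109.6] F [ 0.1 -0.2 -1.9] grip 79.4 w 28.7 q6 2.31
0 [(300, np.int64(116), np.int64(-8), np.int64(-18)), (322, np.int64(116), np.int64(0), np.int64(-20)), (340, np.int64(116), np.int64(7), np.int64(-19))]
25 [(300, np.int64(107), np.int64(-8), np.int64(-19)), (322, np.int64(107), np.int64(0), np.int64(-19)), (340, np.int64(107), np.int64(7), np.int64(-19))]
50 [(300, np.int64(99), np.int64(-8), np.int64(-19)), (322, np.int64(99), np.int64(0), np.int64(-19)), (340, np.int64(99), np.int64(7), np.int64(-19))]
75 [(300, np.int64(90), np.int64(-8), np.int64(-19)), (322, np.int64(90), np.int64(0), np.int64(-19)), (340, np.int64(90), np.int64(8), np.int64(-20))]
100 [(300, np.int64(80), np.int64(-9), np.int64(-19)), (322, np.int64(80), np.int64(0), np.int64(-19)), (340, np.int64(80), np.int64(8), np.int64(-20))]
125 [(300, np.int64(70), np.int64(-9),
[... 181 characters left out ...]
t64(60), np.int64(1), np.int64(-20)), (340, np.int64(59), np.int64(8), np.int64(-19))]
175 [(300, np.int64(49), np.int64(-9), np.int64(-20)), (322, np.int64(48), np.int64(1), np.int64(-19)), (340, np.int64(49), np.int64(8), np.int64(-20))]
200 [(300, np.int64(37), np.int64(-9), np.int64(-19)), (322, np.int64(37), np.int64(1), np.int64(-19)), (340, np.int64(37), np.int64(9), np.int64(-19))]
225 [(300, np.int64(25), np.int64(-10), np.int64(-20)), (322, np.int64(24), np.int64(1), np.int64(-19)), (340, np.int64(25), np.int64(9), np.int64(-21))]
250 [(300, np.int64(12), np.int64(-10), np.int64(-20)), (322, np.int64(12), np.int64(1), np.int64(-20)), (340, np.int64(12), np.int64(9), np.int64(-20))]
```

View pics/w5.png

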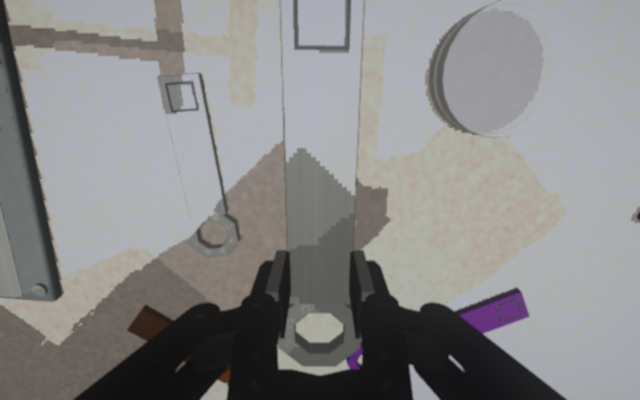

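In the grip, the long tag is level, with its field centre at tool x≈109, its hole at ≈-38 and its mid-plane at tool z≈-15.5. Next I'll take it to the press.

```bash
python3 -m creep '-0.7 0 0 0 0 0 20;-0.7 0 0 0 0 0 20;-0.7 0 0 0 0 0 20;0 -0.7 0 0 0 0 20;0 -0.7 0 0 0 0 20;0 -0.7 0 0 0 0 20;0 -0.7 0 0 0 0 20;0 -0.7 0 0 0 0 20;0 -0.7 0 0 0 0 20;0 -0.7 0 0 0 0.5 20;0 0 0 0 0 0.5 20;0 0 0 0 0 0 20;0 0 0 0 0 0 20'
python3 -c "
from h import *
plan([303.7,-59.7,8],-.095)"
```

```text
time: 10.22
tcp_pos: [308.7, -64.5, 106.6]
orientation: [-3.141, 0.001, -0.089]
contact_force: [1.3, 0.1, -0.8]
gripper_width: 0.336
grip_force: 79.5
shift units [-0.089 -0.073  1.643] turn units [-0.    0.01  0.07] |t 10.22 tcp [308.7 -64.5 106.6] F [ 1.3  0.1 -0.8] grip 79.5 w 28.7 q6 2.76
```

```bash
python3 -m creep '-0.09 -0.07 0.8 0 0 0.07 20;0 0 0.8 0 0 0 20;0 0 0 0 0 0 20;0 0 0 0 0 0 20'
python3 -c "
from h import *
plan([393.3,-68.2,5],-.095)
c=cal('wrist');p,d=bot.camera('wrist');P=cloud(c,d); t,r=cur(); T=r.inv().apply((P-t).reshape(-1,3)).reshape(P.shape)
print([T[v,322].round(1) for v in (25,100,200)])"
```

```text
time: 10.72
tcp_pos: [304.3, -60.1, 12.1]
orientation: [-3.142, 0.0, -0.095]
contact_force: [0.4, 0.0, -1.5]
gripper_width: 0.334
grip_force: 79.9
shift units [ 1.489 -0.007  0.117] turn units [-0.  0. -0.] |t 10.72 tcp [304.3 -60.1  12.1] F [ 0.4  0.  -1.5] grip 79.9 w 28.5 q6 2.78
[array([106.7,   0.3, -19.3]), array([ 79.5,   0.4, -18.9]), array([ 36.4,   0.5, -19.5])]
```

```bash
python3 -m creep '0.4 0 0.03 0 0 0 20;0.4 0 0.03 0 0 0 20;0.4 0 0.03 0 0 0 20;0.29 0 0.03 0 0 0 20;0 0 0 0 0 0 20;0 0 0 0 0 0 20'
python3 -c "
from h import *
plan([393.3,-68.2,0.5],-.095)
p,d=bot.camera('wrist');cv2.imwrite('pics/w6.png',p[:,:,::-1]);np.save('pics/w6.npy',d)
p,d=bot.camera('top');cv2.imwrite('pics/t6.png',p[:,:,::-1]);
p,d=bot.camera('side');cv2.imwrite('pics/s6.png',p[:,:,::-1]);"
```

```text
time: 11.52
tcp_pos: [392.2, -68.0, 4.0]
orientation: [-3.141, 0.0, -0.095]
contact_force: [-0.5, -0.2, -1.5]
gripper_width: 0.337
grip_force: 80.4
shift units [0.019 0.002 0.059] turn units [-0.    0.01  0.  ] |t 11.53 tcp [392.2 -68.    4. ] F [-0.5 -0.2 -1.5] grip 80.4 w 28.8 q6 2.86
```

```bash
python3 - <<'E'
from h import *
c=cal('wrist'); d=np.load('pics/w6.npy'); P=cloud(c,d); t,r=cur(); T=r.inv().apply((P-t).reshape(-1,3)).reshape(P.shape)
z=P[...,2]; k=(d>0)&(z>60)&(z<84)&(T[...,0]>60)&(abs(T[...,1])<40)
print(k.sum()); 
if k.sum(): x=T[k]; print("nose x pct",np.percentile(x[:,0],[5,25,50,75]).round(1),"y range",np.percentile(x[:,1],[2,98]).round(1))
k=(d>0)&(z>80)&(z<154)&(T[...,0]>60)&(abs(T[...,1])<45); x=T[k]; print("col",k.sum(),np.percentile(x[:,0],[5,50]).round(1), np.percentile(x[:,1],[2,98]).round(1))
# bed edges in y (world z~12)
k=(d>0)&(z>9)&(z<15)&(T[...,0]>20)&(T[...,0]<90)&(abs(T[...,1])>22); x=T[k]; print("bed y",np.percentile(x[:,1],[1,99]).round(1),np.median(z[k]))
E
python3 -c "
import cv2,numpy as np
a=cv2.imread('pics/w6.png'); cv2.imwrite('pics/v6.png',a)"
```

```text
2318
nose x pct [97.6 97.7 97.8 97.9] y range [-17.3  14.6]
col 4194 [97.7 99.3] [-17.4  14.7]
bed y [-50.1  47.1] 11.333818009113767
```

View pics/v6.png

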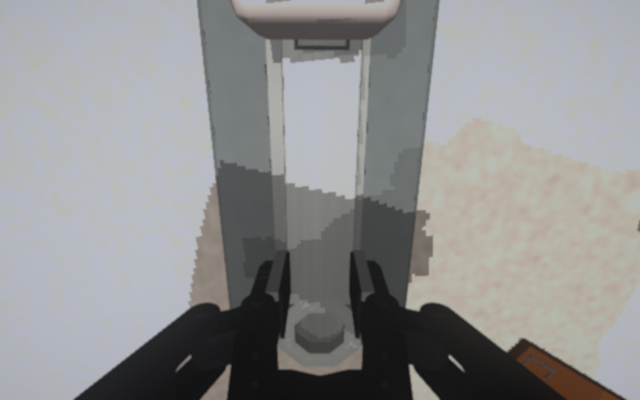

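The wrist view shows the tag between the fingers with the near edge of its field just at the nose front (rows 38-48). The nose front is at tool x 97.7, so the axis is at 111.7 against the field at 109.3. I'll correct by 2.4 mm forward and 2 mm sideways, lower the tag and release it.

```bash
python3 -m creep '0.04 -0.03 0 0 0 0 20;0 0 0.04 0 0 0 20;0 0 0 0 0 0 20;0 0 0 0 0 0 20'|grep -E 'tcp|contact'; python3 -m creep '0 0 0.02 0 0 0 20;0 0 0 0 0 0 20'|grep -E 'tcp|contact'
```

```text
tcp_pos: [395.4, -66.6, 1.4]
contact_force: [0.9, -0.6, -1.3]
tcp_pos: [395.4, -66.6, 0.1]
contact_force: [0.5, 0.7, -1.6]
```

```bash
python3 -m creep '0 0 0.02 0 0 0 20;0 0 0 0 0 0 20'|grep -E 'tcp|contact'; python3 -m creep '0 0 0 0 0 0 45;0 0 0 0 0 0 45;0 0 0 0 0 0 45;0 0 0 0 0 0 45'
python3 - <<'E'
from h import *
c=cal('wrist'); _,d=bot.camera('wrist'); P=cloud(c,d); t,r=cur(); T=r.inv().apply((P-t).reshape(-1,3)).reshape(P.shape)
print([(*T[v,322].round(1),P[v,322,2].round(1)) for v in (100,150,200)])
plan([545,-258,250],-.095)
E
```

```text
tcp_pos: [395.6, -66.6, -0.4]
contact_force: [-4.6, 0.8, 18.8]
time: 13.18
tcp_pos: [395.5, -66.6, -1.0]
orientation: [-3.142, 0.0, -0.095]
contact_force: [1.0, -0.6, 0.0]
gripper_width: 0.527
grip_force: 0.0
[(np.float64(80.0), np.float64(0.5), np.float64(-19.9), np.float64(18.9)), (np.float64(59.7), np.float64(0.6), np.float64(-20.5), np.float64(19.4)), (np.float64(37.2), np.float64(0.6), np.float64(-20.6), np.float64(19.6))]
shift units [ 2.782  2.94  -4.184] turn units [-0.  0.  0.] |t 13.22 tcp [395.5 -66.6  -1. ] F [-0.1 -0.1 -0. ] grip 0.0 w 44.9 q6 2.87
```

```bash
python3 -m creep '0 0 -0.7 0 0 0 45;0 0 -0.9 0 0 0 45;0 0 -0.9 0 0 0 20;0 0 -0.9 0 0 0 0;0 0 -0.8 0 0 0 0;0 0.7 0 0 0 0 0;0 0.7 0 0 0 0 0;0.7 0.7 0 0 0 0 0;0.7 0.4 0 0 0 0 0;0.7 0.4 0 0 0 0 0;0.7 0 0 0 0 0 0;0 0 0 0 0 0 0;0 0 0 0 0 0 0;0 0 0 0 0 0 0'
python3 - <<'E'
from h import *
plan([550,-257,205],-.095)
c=cal('wrist'); p,d=bot.camera('wrist'); P=cloud(c,d); z=P[...,2]; cv2.imwrite('pics/w7.png',p[:,:,::-1])
k=(d>0)&(z>180)&(z<215)&(p.max(2)<60)&(abs(P[...,1]+252)<25); print(k.sum(), np.percentile(P[k],[2,50,98],axis=0).round(1) if k.any() else 0)
E
```

```text
time: 14.98
tcp_pos: [545.5, -255.5, 251.5]
orientation: [3.141, -0.0, -0.095]
contact_force: [-0.1, -0.0, 0.6]
gripper_width: 0.0
grip_force: 0.0
shift units [0.076 0.018 0.775] turn units [ 0. -0.  0.] |t 14.97 tcp [ 545.5 -255.5  251.5] F [-0.1 -0.   0.6] grip 0.0 w 0.0 q6 2.66
2792 [[ 523.4 -264.7  198.3]
 [ 561.7 -254.9  203.3]
 [ 594.9 -244.4  205.5]]
```

```bash
python3 -m creep '0.07 0.02 0.5 0 0 0 0;0 0 0.3 0 0 0 0;0 0 0.2 0 0 0 0;0 0 0 0 0 0 0'|grep -E 'tcp|contact'; python3 -m creep '0 0.03 0.3 0 0 0 0;0 0.03 0.3 0 0 0 0;0 0.03 0.3 0 0 0 0;0 0 0 0 0 0 0'|grep -E 'tcp|contact'
```

```text
tcp_pos: [549.9, -257.2, 191.1]
contact_force: [-0.5, 0.6, 0.3]
tcp_pos: [550.3, -263.7, 137.7]
contact_force: [-0.0, -2.6, 6.9]
```

```bash
python3 -m creep '0 0.01 0.3 0 0 0 0;0 0 0.15 0 0 0 0;0 0 0.05 0 0 0 0;0 0 0 0 0 0 0'|grep -E 'tcp|contact'; python3 -m creep '0 0 0.05 0 0 0 0;0 0 0 0 0 0 0'|grep -E 'tcp|contact';  python3 -m creep '0 0 0.03 0 0 0 0;0 0 0 0 0 0 0'|grep -E 'tcp|contact'
```

```text
tcp_pos: [550.7, -264.7, 108.8]
contact_force: [-0.5, -5.2, 8.2]
tcp_pos: [550.7, -264.6, 105.9]
contact_force: [-1.3, -3.5, 8.9]
tcp_pos: [550.7, -264.5, 104.2]
contact_force: [0.6, -4.1, 8.6]
```

```bash
python3 -m creep '0 0 0.03 0 0 0 0;0 0 0 0 0 0 0'|grep -E 'tcp|contact'; python3 -m creep '0 0 0.03 0 0 0 0;0 0 0 0 0 0 0'|grep -E 'tcp|contact';  python3 -m creep '0 0 0.03 0 0 0 0;0 0 0 0 0 0 0'|grep -E 'tcp|contact'
```

```text
tcp_pos: [550.8, -264.4, 102.3]
contact_force: [-0.3, -2.8, 9.5]
tcp_pos: [550.8, -264.2, 100.5]
contact_force: [-0.5, -2.1, 9.7]
tcp_pos: [550.8, -264.2, 99.4]
contact_force: [-2.1, -0.8, 17.0]
```

```bash
python3 -m creep '0 0 0.012 0 0 0 0;0 0 0 0 0 0 0;0 0 0 0 0 0 0'|grep -E 'time|tcp|contact'; python3 - <<'E'
from h import *
p,d=bot.camera('side'); cv2.imwrite('pics/s8.png',cv2.resize(p[170:260,255:395,::-1],None,fx=5,fy=5,interpolation=2))
p,d=bot.camera('top'); cv2.imwrite('pics/t8.png',p[:,:,::-1])
E
python3 -m creep '0 -0.03 -0.4 0 0 0 0;0 -0.1 -0.6 0 0 0 0;0 0 -0.6 0 0 0 0;0 0 -0.6 0 0 0 0;0 0 -0.6 0 0 0 0'
```

```text
time: 18.15
tcp_pos: [550.9, -264.3, 99.1]
contact_force: [-4.4, 1.1, 22.6]
time: 18.88
tcp_pos: [550.4, -255.4, 266.4]
orientation: [3.141, -0.001, -0.095]
contact_force: [0.2, -0.6, 0.6]
gripper_width: -0.002
grip_force: 0.0
```

```bash
python3 -m creep '-0.7 0 0 0 0 0 45;-0.7 0 0 0 0 0 45;-0.7 -0.4 0 0 0 0 45;-0.68 -0.7 0 0 0 0 45;0 -0.7 0 0 0 0 45;0 -0.7 0.3 0 0 0 45;0 -0.44 0.9 0 0 0 45;0 0 0.9 0 0 0 45;0 0 0.9 0 0 0 45;0 0 0 0 0 0 45;0 0 0 0 0 0 45'
python3 - <<'E'
from h import *
plan([395.5,-66.6,-1],-.095)
c=cal('wrist'); p,d=bot.camera('wrist'); cv2.imwrite('pics/w9.png',p[:,:,::-1]); np.save('pics/w9.npy',d)
P=cloud(c,d); t,r=cur(); T=r.inv().apply((P-t).reshape(-1,3)).reshape(P.shape); z=P[...,2]
k=(d>0)&(z>60)&(z<84)&(T[...,0]>60)&(abs(T[...,1])<40); print("nose x",np.median(T[k][:,0]).round(1),"y",np.percentile(T[k][:,1],[2,98]).round(1))
g=cv2.cvtColor(p,cv2.COLOR_RGB2HSV)
# tag top: z 17..24 ; extent
m=((d>0)&(z>16.5)&(z<25)&(abs(T[...,1])<30)&(T[...,0]<100)); x=T[m]; print("tag y",np.percentile(x[:,1],[1,99]).round(1),"xmin",np.percentile(x[:,0],1).round(1),m.sum())
v,u=np.nonzero(m); print("px box",u.min(),v.min(),u.max(),v.max())
E
```

```text
time: 20.25
tcp_pos: [402.3, -64.6, 86.2]
orientation: [3.141, -0.002, -0.095]
contact_force: [-1.2, 0.0, 0.2]
gripper_width: 0.527
grip_force: 0.0
shift units [-0.113  0.044  1.453] turn units [ 0.01 -0.03  0.  ] |t 20.25 tcp [402.3 -64.6  86.2] F [-1.2  0.   0.2] grip 0.0 w 45.0 q6 2.88
nose x 87.7 y [-15.1  20.9]
tag y [-17.6  20.9] xmin -63.3 8585
px box 295 82 350 284
```

```bash
python3 - <<'E'
from h import *
c=cal('wrist'); d=np.load('pics/w9.npy'); P=cloud(c,d); t,r=cur(); T=r.inv().apply((P-t).reshape(-1,3)).reshape(P.shape); z=P[...,2]
m=(d>0)&(z<15.5)&(abs(T[...,1])<14)&(T[...,0]<-20)&(T[...,0]>-75)
n,l,s,ce=cv2.connectedComponentsWithStats(m.astype(np.uint8))
for i in range(1,n):
    if s[i,4]>40: x=T[l==i]; print(s[i],x.min(0).round(1),x.max(0).round(1),x.mean(0).round(1))
E
```

```text
[307 246  31  27 683] [-57.9 -10.8  70.7] [-34.5  13.8  76.2] [-46.9   1.6  74.2]
```

```bash
python3 -m creep '-0.12 0.04 0.5 0 0 0 45;0 0 0.5 0 0 0 45;0 0 0.42 0 0 0 45;0 0 0 0 0 0 45;0 0 0 0 0 0 45' 80|grep -E 'tcp|contact'; python3 -m creep '0 0 0 0 0 0 20;0 0 0 0 0 0 20;0 0 0 0 0 0 20;0 0 0 0 0 0 20'
```

```text
tcp_pos: [395.0, -66.3, 0.5]
contact_force: [0.4, -0.5, -0.5]
time: 21.42
tcp_pos: [394.9, -66.2, 0.6]
orientation: [3.141, -0.003, -0.095]
contact_force: [-4.3, 0.4, 24.7]
gripper_width: 0.34
grip_force: 77.3
```

```bash
python3 -m creep '0 0 -0.15 0 0 0 20;-0.5 0 0 0 0 0 20;-0.6 0 0 0 0 0 20;-0.5 0 0 0 0 0 20;0 0 -0.8 0 0 0 20;0 0 -0.9 0 0 0 20;0 0 -0.9 0 0 0 20;0 0 -0.9 0 0 0 20;0.3 -0.7 -0.3 0 0 0 20;0.6 -0.7 0 0 0 0 20;0.6 -0.7 0 0 0 0 20;0.6 -0.7 0 0 0 0 20;0 0 0 0 0 -1 20;0 0 0 0 0 -1 20;0 0 0 0 0 -1 20;0 0 0 0 0 -1 20;0 0 0 0 0 -1 20;0 0 0 0 0 -1 20;0 0 0 0 0 -1 20;0 0 0 0 0 -1 20'
python3 -m creep '0 0 0 0 0 -1 20;0 0 0 0 0 -1 20;0 0 0 0 0 -1 20;0 0 0 0 0 -1 20;0 0 0 0 0 -1 20;0 0 0 0 0 -1 20;0 0 0 0 0 -1 20;0 0 0 0 0 -1 20;0 0 0 0 0 -1 20;0 0 0 0 0 -1 20;0 0 0 0 0 -1 20;0 0 0 0 0 -1 20;0 0 0 0 0 -1 20;0 0 0 0 0 -1 20;0 0 0 0 0 -1 20;0 0 0 0 0 -1 20;0 0 0 0 0 -1 20;0 0 0 0 0 -1 20;0 0 0 0 0 -1 20;0 0 0 0 0 -1 20'
python3 -c "
from h import *
plan([430,120,230],np.pi+.11)"
```

```text
time: 23.92
tcp_pos: [436.6, 65.1, 237.1]
orientation: [-3.121, -0.016, 0.589]
contact_force: [-0.0, 0.3, -0.6]
gripper_width: 0.335
grip_force: 79.7
time: 26.42
tcp_pos: [436.6, 65.1, 237.1]
orientation: [3.125, -0.02, 2.189]
contact_force: [-0.4, -0.7, -1.9]
gripper_width: 0.334
grip_force: 79.6
shift units [0.807 0.438 0.142] turn units [  0.32  -0.12 -13.28] |t 26.43 tcp [436.6  65.1 237.1] F [-0.4 -0.7 -1.9] grip 79.6 w 28.5 q6 0.9
```

```bash
cat >> h.py <<'E'
SEAT={'left':np.array([607.3,299.4,108.5]),'mid':np.array([615.5,224.9,108.5]),'right':np.array([623.7,150.4,108.5])}
BN=np.array([-.497,-.0545,.866])
def hang(peg,hole,up,sgn=1):
    "plan to bring hole (tool coords) to up mm above the seat; sgn=+1: tag x = tool x"
    t=R.from_euler('z',.11)*R.from_euler('y',-np.pi/6)*R.from_euler('z',-.11)*R.from_euler('xyz',[np.pi,0,.11+(np.pi if sgn>0 else 0)])
    p,r=cur(); s=bot.state(); tgt=SEAT[peg]+BN*up-t.apply(hole)
    print("TCP tgt",tgt.round(1),"shift",(r.inv().apply(tgt-p)/60).round(3),"turn",((r.inv()*t).as_rotvec()/.08).round(2),"hole now",(p+r.apply(hole)).round(1),"F",np.round(s['contact_force'],1),"grip",round(s['grip_force'],1),"q",np.round(s['q'],2),"t",round(s['time'],1))
E
python3 -m creep '0 0 0 0 0 -1 20;0 0 0 0 0 -1 20;0 0 0 0 0 -1 20;0 0 0 0 0 -1 20;0 0 0 0 0 -1 20;0 0 0 0 0 -1 20;0 0 0 0 0 -1 20;0 0 0 0 0 -1 20;0 0 0 0 0 -1 20;0 0 0 0 0 -1 20;0 0 0 0 0 -1 20;0 0 0 0 0 -1 20;0 0 0 0 0 -1 20;0 0 0 0 0 0 20'>/dev/null
python3 - <<'E'
from h import *
hang('left',np.array([-38.5,.5,-15.5]),75)
c=cal('wrist'); p,d=bot.camera('wrist'); P=cloud(c,d); t,r=cur(); T=r.inv().apply((P-t).reshape(-1,3)).reshape(P.shape)
print([T[v,322].round(1) for v in (25,100,200,240)])
E
```

```text
TCP tgt [544.6 292.  140.8] shift [-2.103  3.575  1.703] turn [ 0.23 -6.49 -0.4 ] hole now [475.   68.4 252.6] F [ 0.  -1.2 -1.6] grip 79.6 q [-0.05  0.11 -0.19  1.27  0.03 -0.14] t 28.2
[array([107.7,   1.4, -18. ]), array([ 80.2,   1.5, -18.7]), array([ 36.7,   1.7, -18.6]), array([ 16.7,   1.7, -18.9])]
```

```bash
python3 -m creep '0 0 0 0.03 -0.93 -0.06 20;0 0 0 0.03 -0.93 -0.06 20;0 0 0 0.03 -0.93 -0.06 20;0 0 0 0.03 -0.93 -0.06 20;0 0 0 0.03 -0.93 -0.06 20;0 0 0 0.03 -0.93 -0.06 20;0 0 0 0.03 -0.93 -0.06 20;0 0 0 0 0 0 20'
python3 -c "
from h import *
hang('left',np.array([-38.5,1.8,-14.6]),75)"
```

```text
time: 29.22
tcp_pos: [435.6, 65.1, 236.0]
orientation: [3.14, 0.524, -3.032]
contact_force: [0.7, 0.0, -0.2]
gripper_width: 0.336
grip_force: 79.6
TCP tgt [544.3 290.7 141.6] shift [-1.128  3.533  2.478] turn [ 0.02  0.01 -0.  ] hole now [461.2  69.7 267.9] F [ 0.7  0.  -0.2] grip 79.6 q [-0.12 -0.26 -0.68  0.64  0.11 -0.2 ] t 29.2
```

```bash
python3 -m creep '-0.2 0.6 0 0 0 0 20;-0.2 0.6 0 0 0 0 20;-0.2 0.6 0 0 0 0 20;-0.2 0.6 0 0 0 0 20;-0.2 0.6 0 0 0 0 20;-0.13 0.53 0 0 0 0 20;0 0 0.6 0 0 0 20;0 0 0.6 0 0 0 20;0 0 0.6 0 0 0 20;0 0 0.6 0 0 0 20;0 0 0 0 0 0 20;0 0 0 0 0 0 20'
python3 - <<'E'
from h import *
hang('left',np.array([-38.5,1.8,-14.6]),50)
c=cal('wrist'); p,d=bot.camera('wrist'); cv2.imwrite('pics/w10.png',p[:,:,::-1]); np.save('pics/w10.npy',d)
p,d=bot.camera('side'); cv2.imwrite('pics/s10.png',p[:,:,::-1])
E
```

```text
time: 30.72
tcp_pos: [543.4, 290.6, 146.6]
orientation: [3.14, 0.524, -3.03]
contact_force: [-0.3, 0.4, -1.0]
gripper_width: 0.332
grip_force: 79.7
TCP tgt [556.8 292.  119.9] shift [ 0.028 -0.001  0.498] turn [0.02 0.01 0.01] hole now [569.  295.2 178.5] F [-0.3  0.4 -1. ] grip 79.7 q [ 0.44  0.16 -0.55  0.35 -0.16  0.28] t 30.7
```

```bash
python3 - <<'E'
import cv2,numpy as np
a=cv2.imread('pics/w10.png'); b=cv2.imread('pics/s10.png')
im=np.zeros((560,800,3),np.uint8); x=cv2.resize(a[240:400,240:400],None,fx=2.5,fy=2.5); im[:400,:400]=x
y=cv2.resize(b[100:240,270:410],None,fx=2.85,fy=2.85)[:400,:400]; im[:y.shape[0],400:400+y.shape[1]]=y
cv2.imwrite('pics/v10.png',im[:400])
E
```

```text
(no output)
```

View pics/v10.png

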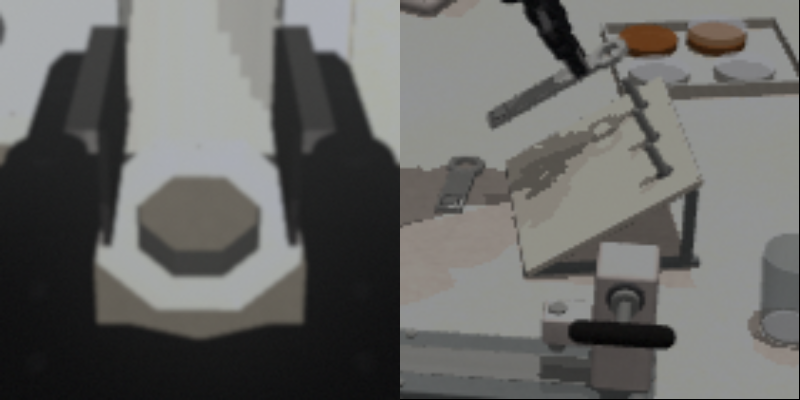

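The wrist crop shows the eye's hole centred at full-image pixel (319.6,325). The side crop shows the tag parallel to the board, above the left peg.

```bash
python3 - <<'E'
from h import *
c=cal('wrist'); t,r=cur()
K,E=c; o=r.inv().apply(-E[:3,:3].T@E[:3,3]-t); dr=r.inv().apply(E[:3,:3].T@np.linalg.inv(K)@np.array([319.6,325.2,1])); print(o+dr*((-18.6-o[2])/dr[2]))
h=np.array([-38.5,1.2,-14.6])
for u in(38,20,0): hang('left',h,u)
E
```

```text
[-33.03950709   0.65743491 -18.6       ]
TCP tgt [562.7 293.3 109.5] shift [0.036 0.007 0.707] turn [0.03 0.03 0.01] hole now [569.1 294.7 179.3] F [ 0.2  0.2 -1.1] grip 79.7 q [ 0.44  0.16 -0.56  0.35 -0.16  0.28] t 30.8
TCP tgt [571.6 294.3  93.9] shift [0.037 0.006 1.007] turn [0.03 0.03 0.01] hole now [569.1 294.7 179.3] F [ 0.2  0.2 -1.1] grip 79.7 q [ 0.44  0.16 -0.56  0.35 -0.16  0.28] t 30.8
TCP tgt [581.5 295.3  76.6] shift [0.037 0.005 1.341] turn [0.03 0.03 0.01] hole now [569.1 294.7 179.3] F [ 0.2  0.2 -1.1] grip 79.7 q [ 0.44  0.16 -0.56  0.35 -0.16  0.28] t 30.8
```

```bash
python3 -m creep '0.02 0.007 0.3 0 0 0 20;0 0 0.3 0 0 0 20;0 0 0 0 0 0 20;0 0 0 0 0 0 20'|grep -E 'tcp|contact'; python3 -m creep '0 0 0.15 0 0 0 20;0 0 0.15 0 0 0 20;0 0 0 0 0 0 20'|grep -E 'tcp|contact'; python3 -c "
from h import *
hang('left',np.array([-37.5,1.2,-14.6]),0)"
```

```text
tcp_pos: [560.0, 292.8, 115.2]
contact_force: [-0.1, -1.2, -1.5]
tcp_pos: [568.9, 293.4, 97.5]
contact_force: [-0.1, -0.2, -0.5]
TCP tgt [582.4 295.4  77.1] shift [-0.028  0.008  0.408] turn [ 0.02 -0.    0.02] hole now [593.8 297.4 128.9] F [-0.1 -0.2 -0.5] grip 79.7 q [ 0.42  0.25 -0.59  0.22 -0.15  0.27] t 31.7
```

```bash
python3 -m creep '-0.025 0.008 0.15 0 0 0 20;0 0 0.15 0 0 0 20;0 0 0.05 0 0 0 20;0 0 0 0 0 0 20'|grep -E 'tcp|contact'; python3 -m creep '0 0 0.04 0 0 0 20;0 0 0 0 0 0 20'|grep -E 'tcp|contact'; python3 -c "
from h import *
hang('left',np.array([-37.5,1.2,-14.6]),0)"
```

```text
tcp_pos: [580.6, 295.4, 80.6]
contact_force: [-0.9, -0.5, -1.1]
tcp_pos: [581.9, 295.6, 78.9]
contact_force: [0.3, 0.0, -1.6]
TCP tgt [582.4 295.4  77.1] shift [ 0.008 -0.003  0.031] turn [0.02 0.01 0.02] hole now [606.7 299.6 110.3] F [ 0.3  0.  -1.6] grip 79.7 q [ 0.41  0.29 -0.6   0.18 -0.15  0.26] t 32.5
```

```bash
python3 -m creep '0 0 0.03 0 0 0 20;0 0 0.02 0 0 0 20;0 0 0 0 0 0 20'|grep -E 'tcp|contact'; python3 -m creep '0 0 0 0 0 0 45;0 0 0 0 0 0 45;0 0 0 0 0 0 45;0 0 0 0 0 0 45;0 0 -0.4 0 0 0 45;0 0 -0.6 0 0 0 45;0 0 -0.6 0 0 0 45;0 0 0 0 0 0 45'|grep -E 'tcp|contact'
python3 - <<'E'
from h import *
c=cal('wrist'); t,r=cur(); p,d=bot.camera('wrist'); P=cloud(c,d); np.save('pics/w11.npy',d)
B=R.from_euler('z',.11)*R.from_euler('y',-np.pi/6)
Q=B.inv().apply((P-(SEAT['left']-4*BN)).reshape(-1,3)).reshape(P.shape)   # board-like coords: x up slope, z normal
m=(d>0)&(abs(Q[...,1])<26)&(Q[...,0]<30)&(Q[...,0]>-200)
k=m&(Q[...,2]>4.5)&(Q[...,2]<14); print("tag",np.percentile(Q[k],[1,50,99],axis=0).round(1)); k=m&(abs(Q[...,1])>23); print("board",np.median(Q[k],axis=0).round(1))
plan([0,0,0],0)
E
```

```text
tcp_pos: [583.2, 295.8, 76.8]
contact_force: [-8.5, -1.0, 8.2]
tcp_pos: [535.8, 290.9, 162.1]
contact_force: [0.6, -0.5, 0.1]
tag [[-162.4  -19.1    5.8]
 [ -92.9   -0.2    7.6]
 [  13.9   18.     9.3]]
board [-52.9 -23.1 131.1]
shift units [ 9.483 -3.814 -2.425] turn units [ -9.86   0.59 -36.61] |t 33.88 tcp [535.8 290.6 160.5] F [ 0.3  0.8 -0.5] grip 0.0 w 45.3 q6 0.29
```

Long tag lies flat on the left peg (top face 7.6 mm above the board, tail at -162). Now for the mid tag.

```bash
python3 -m creep '0 0 -0.8 0 0 0 50;0 0 -0.7 0 0 0 50;0 0 0 0 0.94 0 50;0 0 0 0 0.93 0 50;0 0 0 0 0.93 0 50;0 0 0 0 0.93 0 50;0 0 0 0 0.93 0 50;0 0 0 0 0.93 0 50;0 0 0 0 0.93 0 50;0 0 0 0 0 1 50;0 0 0 0 0 1 50;0 0 0 0 0 1 50;0 0 0 0 0 1 50;0 0 0 0 0 1 50;0 0 0 0 0 1 50;0 0 0 0 0 1 50;0 0 0 0 0 1 50;0 0 0 0 0 1 50;0 0 0 0 0 1 50;0 0 0 0 0 1 50' >/dev/null
python3 -m creep '0 0 0 0 0 1 50;0 0 0 0 0 1 50;0 0 0 0 0 1 50;0 0 0 0 0 1 50;0 0 0 0 0 1 50;0 0 0 0 0 1 50;0 0 0 0 0 1 50;0 0 0 0 0 1 50;0 0 0 0 0 1 50;0 0 0 0 0 1 50;0 0 0 0 0 1 50;0 0 0 0 0 1 50;0 0 0 0 0 1 50;0 0 0 0 0 1 50;0 0 0 0 0 1 50;0 0 0 0 0 1 50;0 0 0 0 0 1 50;0 0 0 0 0 1 50;0 0 0 0 0 1 50;0 0 0 0 0 1 50'
python3 -c "
from h import *
plan([420,-268,120],.12)"
```

```text
time: 38.88
tcp_pos: [491.1, 285.1, 235.8]
orientation: [3.141, -0.001, 0.771]
contact_force: [-0.1, -0.7, 0.6]
gripper_width: 0.583
grip_force: 0.0
shift units [-7.276  5.785  1.922] turn units [-0.   -0.02  8.14] |t 38.88 tcp [491.1 285.1 235.8] F [-0.1 -0.7  0.6] grip 0.0 w 49.8 q6 2.75
```

```bash
python3 -m creep '-0.6 0.48 0 0 0 0 55;-0.6 0.48 0 0 0 0 55;-0.6 0.48 0 0 0 0 55;-0.6 0.48 0 0 0 0 55;-0.6 0.48 0 0 0 0 55;-0.6 0.48 0 0 0 0 55;-0.6 0.48 0 0 0 0 55;-0.6 0.48 0 0 0 0 55;-0.6 0.48 0 0 0 0 55;-0.6 0.48 0 0 0 0 55;-0.6 0.48 0 0 0 0 55;-0.6 0.48 0 0 0 0 55;0 0 0.3 0 0 1 55;0 0 0.3 0 0 1 55;0 0 0.3 0 0 1 55;0 0 0.3 0 0 1 55;0 0 0.3 0 0 1 55;0 0 0.1 0 0 1 55;0 0 0 0 0 1 55;0 0 0 0 0 1 55'
python3 - <<'E'
from h import *
plan([420,-268,120],.12)
c=cal('wrist'); p,d=bot.camera('wrist'); cv2.imwrite('pics/w12.png',p[:,:,::-1]); np.save('pics/w12.npy',d)
P=cloud(c,d); k=(d>0)&(P[...,2]>4.5)&(P[...,2]<12)&(P[...,0]>360)&(abs(P[...,1]+263)<45)
n,l,s,_=cv2.connectedComponentsWithStats(cv2.morphologyEx(k.astype(np.uint8),cv2.MORPH_OPEN,np.ones((3,3))))
i=1+s[1:,4].argmax(); v,u=np.nonzero(l==i); X=ray(c,np.c_[u,v],8)[:,:2].astype(np.float32); print(cv2.minAreaRect(X),s[i])
E
```

```text
time: 41.38
tcp_pos: [423.5, -263.9, 139.0]
orientation: [-3.139, -0.002, 0.131]
contact_force: [-0.3, -1.1, -0.8]
gripper_width: 0.644
grip_force: 0.0
shift units [-0.067  0.061  0.317] turn units [-0.03 -0.02  0.14] |t 41.38 tcp [ 423.5 -263.9  139. ] F [-0.3 -1.1 -0.8] grip 0.0 w 55.0 q6 2.29
((445.7806091308594, -259.4600830078125), (142.63491821289062, 43.223777770996094), 6.096179962158203) [ 295   77   49  156 4922]
```

```bash
cat >> h.py <<'E'
def midline(d,c,box,zt=8,zr=(4.5,12),axis=0,lo=0,hi=0):
    "fit centre line of a tag's shank; axis=0: y(x) for x in lo..hi within box (x0,x1,y0,y1)"
    P=cloud(c,d); z=P[...,2]; k=(d>0)&(z>zr[0])&(z<zr[1])&(P[...,0]>box[0])&(P[...,0]<box[1])&(P[...,1]>box[2])&(P[...,1]<box[3])
    n,l,s,_=cv2.connectedComponentsWithStats(cv2.morphologyEx(k.astype(np.uint8),cv2.MORPH_OPEN,np.ones((3,3))))
    v,u=np.nonzero(l==1+s[1:,4].argmax()); X=ray(c,np.c_[u,v],zt)[:,:2]; a,b=X[:,axis],X[:,1-axis]
    B=np.arange(lo,hi,4); m=[(t+2,(b[(a>=t)&(a<t+4)].min()+b[(a>=t)&(a<t+4)].max())/2,np.ptp(b[(a>=t)&(a<t+4)])) for t in B]
    m=np.array(m); f=np.polyfit(m[:,0],m[:,1],1); print("slope,at",f.round(4),"width",np.median(m[:,2]).round(1),"ends",a.min().round(1),a.max().round(1)); return f,X
E
python3 - <<'E'
from h import *
c=cal('wrist'); d=np.load('pics/w12.npy')
f,X=midline(d,c,(360,560,-320,-215),lo=430,hi=505)
print([np.polyval(f,x).round(1) for x in (397,435,513)])
P=cloud(c,d); p=proj(c,[[520,-255,8],[397,-268,8]]); print(p); u,v=p[0].round().astype(int); print(P[v-10:v+30:5,u].round(0))
E
```

```text
slope,at [ 7.520000e-02 -2.943537e+02] width 31.5 ends 374.6 518.7
[np.float64(-264.5), np.float64(-261.6), np.float64(-255.8)]
[[324.59486051  72.74204331]
 [321.07806408 211.19056466]]
[[ 514. -253.  204.]
 [ 513. -254.  203.]
 [ 511. -254.  202.]
 [ 510. -254.  200.]
 [ 509. -254.  199.]
 [ 508. -257.    7.]
 [ 504. -257.    7.]
 [ 500. -258.    8.]]
```

```bash
python3 - <<'E'
from h import *
c=cal('wrist'); d=np.load('pics/w12.npy')
f,X=midline(d,c,(360,560,-320,-215),lo=422,hi=482)
e=X[X[:,0]<400]; print("eye y",e[:,1].min(),e[:,1].max())
y=np.arctan(f[0]); plan([397+38*np.cos(y),np.polyval(f,397+38*np.cos(y)),20],y)
E
```

```text
slope,at [ 7.430000e-02 -2.939059e+02] width 31.5 ends 374.6 518.7
eye y -286.54079095477425 -242.64412067735566
shift units [ 0.191 -0.01   1.985] turn units [-0.03 -0.02  0.66] |t 41.42 tcp [ 423.5 -263.9  139.1] F [ 0.2 -0.  -0.3] grip 0.0 w 55.1 q6 2.29
```

```bash
python3 -m creep '0.19 -0.01 0.6 -0.03 0 0.66 50;0 0 0.6 0 0 0 50;0 0 0.6 0 0 0 50;0 0 0 0 0 0 50;0 0 0 0 0 0 50' 80|grep -E 'tcp|orient|contact'
python3 - <<'E'
from h import *
c=cal('wrist'); p,d=bot.camera('wrist')
f,X=midline(d,c,(360,500,-320,-215),lo=450,hi=490)
plan([434,np.polyval(f,434),-12.5],np.arctan(f[0]))
E
```

```text
tcp_pos: [435.5, -262.1, 33.1]
orientation: [3.14, -0.003, 0.081]
contact_force: [-0.4, -0.5, -0.4]
slope,at [ 7.430000e-02 -2.937121e+02] width 31.6 ends 374.7 500.1
shift units [-0.03  -0.018  0.767] turn units [ 0.03 -0.05  0.09] |t 42.1 tcp [ 435.7 -262.3   33.5] F [0.2 0.4 0.3] grip 0.0 w 50.2 q6 2.36
```

```bash
python3 -m creep '-0.02 -0.02 0.5 0.03 -0.05 0.09 50;0 0 0.2 0 0 0 50;0 0 0.06 0 0 0 50;0 0 0 0 0 0 50;0 0 0 0 0 0 25;0 0 0 0 0 0 20;0 0 0 0 0 0 20;0 0 0 0 0 0 20' 80
python3 -m creep '0 0 -0.5 0 0 0 20;0 0 -0.7 0 0 0 20;0 0 -0.7 0 0 0 20;0 0 0 0 0 0 20'
cat >> h.py <<'E'
def inhand(vs=(60,120,180,240)):
    "tag in the grip, in tool axes: midline y, top z; near edge of field by dark line"
    c=cal('wrist'); p,d=bot.camera('wrist'); P=cloud(c,d); t,r=cur(); T=r.inv().apply((P-t).reshape(-1,3)).reshape(P.shape)
    k=(d>0)&(T[...,2]<-13)&(T[...,2]>-25)&(abs(T[...,1])<30)
    for v in vs:
        u=np.nonzero(k[v])[0]
        if len(u): q=T[v,u]; print(v,"x",q[:,0].mean().round(1),"y",q[:,1].min().round(1),q[:,1].max().round(1),"z",np.median(q[:,2]).round(1))
    q=T[k]; print("x extent",q[:,0].min().round(1),np.percentile(q[:,0],99.8).round(1))
    return p,d,T
E
python3 -c "
from h import *
p,d,T=inhand(); cv2.imwrite('pics/w13.png',p[:,:,::-1]); plan([304,-60,12],-.095)
g=p[:,:,1].astype(int); print([(v,int(g[v,318:324].mean()),T[v,321,0].round(1)) for v in range(0,130,3)])"
```

```text
time: 43.1
tcp_pos: [434.3, -261.0, -12.0]
orientation: [3.142, -0.0, 0.074]
contact_force: [-3.0, 1.2, 13.7]
gripper_width: 0.34
grip_force: 78.0
time: 43.6
tcp_pos: [435.4, -261.9, 103.8]
orientation: [3.139, -0.003, 0.074]
contact_force: [-0.2, 0.4, -1.7]
gripper_width: 0.335
grip_force: 79.9
120 x 72.8 y 9.8 16.3 z -21.1
180 x 46.9 y -15.3 15.7 z -21.2
240 x 17.4 y -15.4 16.1 z -21.0
x extent -59.7 93.4
shift units [-1.925 -3.507  1.495] turn units [ 0.01 -0.01  2.11] |t 43.65 tcp [ 434.6 -261.3  102. ] F [ 0.1 -0.2 -1.2] grip 79.9 w 28.9 q6 2.37
[(0, 31, np.float64(85.2)), (3, 31, np.float64(85.2)), (6, 31, np.float64(85.2)), (9, 32, np.float64(96.9)), (12, 31, np.float64(96.6)), (15, 32, np.float64(96.0)), (18, 31, np.float64(85.2)), (21, 32, np.float64(85.2)), (24, 33, np.float64(94.8)), (27, 32, np.float64(94.3)), (30, 32, np.float64(85.2)), (33, 32, np.float64(93.4)), (36, 33, np.float64(93.1)), (39, 33, np.float64(92.6)), (42, 33, np.float64(92.3)), (45, 33, np.float64(91.8)), (48, 33, np.float64(91.4)), (51, 33, np.float64(90.9)), (54, 34, np.float64(90.4)), (57, 33, np.float64(90.0)), (60, 34, np.float64(89.6)), (63, 34, np.float64(89.2)), (66, 34, np.float64(88.7)), (69, 34, np.float64(88.2)), (72, 35, np.float64(87.8)), (75, 35, np.float64(87.3)), (78, 35, np.float64(86.8)), (81, 35, np.float64(86.4)), (84, 36, np.float64(85.9)), (87, 35, np.float64(85.4)), (90, 36, np.float64(85.0)), (93, 37, np.float64(84.5)), (96, 36, np.float64(84.0)), (99, 38, np.float64(83.5)), (102, 38, np.float64(83.0)), (105, 38, np.float64(82.5)), (108, 39, np.float64(82.0)), (111, 39, np.float64(81.5)), (114, 39, np.float64(81.1)), (117, 40, np.float64(80.5)), (120, 41, np.float64(80.0)), (123, 40, np.float64(79.3)), (126, 41, np.float64(78.9)), (129, 42, np.float64(78.3))]
```

```bash
python3 -m creep '-0.7 0 0 0 0 0 20;-0.7 0 0 0 0 0 20;-0.53 0 0 0 0 0 20;0 -0.6 0 0 0 0.35 20;0 -0.6 0 0 0 0.35 20;0 -0.6 0 0 0 0.35 20;0 -0.6 0 0 0 0.35 20;0 -0.6 0 0 0 0.35 20;0 -0.4 0 0 0 0.35 20;0 0 0 0 0 0 20;0 0 0 0 0 0 20'
python3 -c "
from h import *
p,d,T=inhand(); cv2.imwrite('pics/w13.png',p[:,:,::-1]); plan([304,-60,12],-.095)
g=p[:,:,1].astype(int); print([(v,int(g[v,318:324].mean()),T[v,321,0].round(1)) for v in range(40,130,2)])"
```

```text
time: 45.02
tcp_pos: [316.8, -65.7, 100.7]
orientation: [-3.141, 0.002, -0.093]
contact_force: [0.1, -0.6, -1.8]
gripper_width: 0.335
grip_force: 79.9
120 x 71.9 y -16.5 15.4 z -18.9
180 x 46.0 y -16.0 15.0 z -19.0
240 x 16.5 y -16.2 15.0 z -19.1
x extent -60.2 94.6
shift units [-0.219 -0.077  1.48 ] turn units [-0.01  0.02  0.01] |t 45.08 tcp [316.8 -66.  100.8] F [-0.4  0.3 -1.2] grip 79.9 w 28.8 q6 2.78
[(40, 155, np.float64(115.7)), (42, 155, np.float64(114.3)), (44, 155, np.float64(113.1)), (46, 155, np.float64(112.0)), (48, 156, np.float64(110.7)), (50, 156, np.float64(109.3)), (52, 156, np.float64(84.6)), (54, 156, np.float64(106.8)), (56, 156, np.float64(105.6)), (58, 156, np.float64(104.3)), (60, 150, np.float64(103.0)), (62, 140, np.float64(94.2)), (64, 171, np.float64(93.5)), (66, 172, np.float64(92.7)), (68, 172, np.float64(92.0)), (70, 172, np.float64(91.3)), (72, 171, np.float64(90.6)), (74, 152, np.float64(89.8)), (76, 91, np.float64(89.0)), (78, 116, np.float64(88.3)), (80, 171, np.float64(87.5)), (82, 173, np.float64(86.8)), (84, 173, np.float64(86.0)), (86, 173, np.float64(85.3)), (88, 172, np.float64(84.5)), (90, 172, np.float64(83.7)), (92, 173, np.float64(83.0)), (94, 173, np.float64(82.2)), (96, 173, np.float64(81.4)), (98, 173, np.float64(80.7)), (100, 173, np.float64(79.8)), (102, 173, np.float64(79.1)), (104, 173, np.float64(78.3)), (106, 173, np.float64(77.5)), (108, 173, np.float64(76.7)), (110, 173, np.float64(75.9)), (112, 173, np.float64(75.2)), (114, 173, np.float64(74.3)), (116, 173, np.float64(73.5)), (118, 173, np.float64(72.7)), (120, 173, np.float64(71.9)), (122, 173, np.float64(71.1)), (124, 173, np.float64(70.2)), (126, 128, np.float64(69.5)), (128, 90, np.float64(68.7))]
```

```bash
python3 -m creep '-0.2 -0.08 0.7 0 0 0 20;0 0 0.7 0 0 0 20;0 0 0 0 0 0 20;0 0 0 0 0 0 20'|grep -E 'tcp|contact'
python3 -c "
from h import *
K,E=cal('wrist'); t,r=cur(); print('cam in tool',r.inv().apply(-E[:3,:3].T@E[:3,3]-t)); plan([425,-70.2,5],-.095)"
```

```text
tcp_pos: [305.8, -60.1, 18.1]
contact_force: [-0.3, -0.4, -0.9]
cam in tool [  84.70102493   -0.47202322 -156.75805231]
shift units [ 1.993 -0.02   0.216] turn units [-0.01  0.01  0.  ] |t 45.58 tcp [305.8 -60.1  18.1] F [-0.3 -0.4 -0.9] grip 79.9 w 29.2 q6 2.78
```

```bash
python3 -m creep '0.4 0 0.05 0 0 0 20;0.4 0 0.05 0 0 0 20;0.4 0 0.04 0 0 0 20;0.4 -0.01 0.04 0 0 0 20;0.2 -0.01 0.04 0 0 0 20;0 0 0 0 0 0 20'|grep -E 'tcp|contact'; python3 -m creep '0.1 0 0 0 0 0 20;0.08 0 0 0 0 0 20;0 0 0 0 0 0 20'|grep -E 'tcp|contact'
python3 - <<'E'
from h import *
plan([425,-70.2,0.8],-.095)
c=cal('wrist'); p,d=bot.camera('wrist');P=cloud(c,d); t,r=cur(); T=r.inv().apply((P-t).reshape(-1,3)).reshape(P.shape); z=P[...,2]
k=(d>0)&(z>60)&(z<84)&(T[...,0]>40)&(abs(T[...,1])<40); print(k.sum()); x=T[k]; print("nose x",np.percentile(x[:,0],[2,5,25,50]).round(1),"y",np.percentile(x[:,1],[2,98]).round(1))
k=(d>0)&(z>86)&(z<91)&(T[...,0]>40)&(abs(T[...,1])<40);x=T[k];print(k.sum(),np.percentile(x[:,0],[2,5,25,50]).round(1),np.percentile(x[:,1],[2,98]).round(1))
E
```

```text
tcp_pos: [413.5, -68.7, 4.4]
contact_force: [-0.6, 0.1, -1.1]
tcp_pos: [423.9, -69.6, 3.9]
contact_force: [-0.3, -0.1, -1.0]
shift units [0.019 0.009 0.052] turn units [-0.01  0.01  0.01] |t 46.7 tcp [423.9 -69.6   3.9] F [-0.3 -0.1 -1. ] grip 79.9 w 28.5 q6 2.88
218
nose x [66.2 66.3 66.4 82. ] y [-17.9  18.3]
23890 [68.6 70.  78.2 87.2] [-15.7  16.1]
```

```bash
python3 -m creep '0.022 0.007 0.03 0 0 0 20;0 0 0.03 0 0 0 20;0 0 0 0 0 0 20'|grep -E 'tcp|contact'; python3 -m creep '0 0 0.015 0 0 0 20;0 0 0 0 0 0 20'|grep -E 'tcp|contact'
```

```text
tcp_pos: [424.9, -70.0, 0.1]
contact_force: [-0.1, 0.1, -1.2]
tcp_pos: [425.0, -70.0, -0.0]
contact_force: [-5.3, 1.1, 19.7]
```

Seated on the bed. I'll release, rise and go to the lever.

```bash
python3 -m creep '0 0 0 0 0 0 45;0 0 0 0 0 0 45;0 0 0 0 0 0 45;0 0 0 0 0 0 45;0 0 -0.5 0 0 0 45;-0.4 0 -0.8 0 0 0 45;0 0 -0.9 0 0 0 20;0 0 -0.9 0 0 0 0;0 0 -0.9 0 0 0 0;0 0 -0.2 0 0 0 0;0 0.7 0 0 0 0 0;0 0.7 0 0 0 0 0;0.6 0.7 0 0 0 0 0;0.6 0.5 0 0 0 0 0;0.7 0.32 0 0 0 0 0;0.69 0 0 0 0 0 0;0 0 0 0 0 0 0;0 0 0 0 0 0 0'
python3 -c "
from h import *
plan([550,-257,191],-.095)"
```

```text
time: 49.62
tcp_pos: [539.0, -256.8, 250.3]
orientation: [-3.14, 0.003, -0.094]
contact_force: [0.0, 1.0, -0.0]
gripper_width: -0.001
grip_force: 0.0
shift units [ 0.185 -0.012  0.987] turn units [-0.02  0.03  0.01] |t 49.62 tcp [ 539.  -256.8  250.3] F [ 0.  1. -0.] grip 0.0 w -0.1 q6 2.65
```

```bash
python3 - <<'E'
from h import *
c=cal('top'); p,d=bot.camera('top'); d=cv2.medianBlur(d,3)
f,X=midline(d,c,(340,500,-110,-20),zt=20,zr=(16.2,26),lo=410,hi=470); print(np.polyval(f,[387,480]).round(1))
E
python3 -m creep '0.18 0 0.5 0 0 0 0;0 0 0.3 0 0 0 0;0 0 0.2 0 0 0 0;0 0.03 0.3 0 0 0 0;0 0.03 0.3 0 0 0 0;0 0.03 0.3 0 0 0 0;0 0.01 0.3 0 0 0 0;0 0 0.2 0 0 0 0;0 0 0 0 0 0 0'|grep -E 'tcp|contact'
```

```text
slope,at [ -0.0885 -31.8175] width 30.2 ends 364.9 491.2
[-66.1 -74.3]
tcp_pos: [549.7, -265.1, 107.9]
contact_force: [-2.5, -4.8, 9.6]
```

```bash
python3 -m creep '0 0 0.1 0 0 0 0;0 0 0.03 0 0 0 0;0 0 0 0 0 0 0'|grep -E 'tcp|contact'; python3 -m creep '0 0 0.02 0 0 0 0;0 0 0 0 0 0 0'|grep -E 'tcp|contact'; python3 -m creep '0 0 0.012 0 0 0 0;0 0 0 0 0 0 0;0 0 0 0 0 0 0'|grep -E 'tcp|contact'
```

```text
tcp_pos: [549.8, -264.7, 100.7]
contact_force: [-0.2, -1.7, 9.9]
tcp_pos: [549.8, -264.6, 99.7]
contact_force: [-1.8, -0.9, 10.3]
tcp_pos: [549.8, -264.6, 99.4]
contact_force: [-2.9, -0.1, 15.7]
```

```bash
python3 -m creep '0 0 0.012 0 0 0 0;0 0 0 0 0 0 0;0 0 0 0 0 0 0'|grep -E 'tcp|contact'; python3 -m creep '0 -0.03 -0.4 0 0 0 0;0 -0.1 -0.6 0 0 0 0;0 0 -0.6 0 0 0 0;0 0 -0.6 0 0 0 0;0 0 -0.6 0 0 0 0;-0.7 0 0 0 0 0 45;-0.7 0 0 0 0 0 45;-0.7 -0.4 0 0 0 0 45;-0.5 -0.7 0 0 0 0 45;0 -0.7 0 0 0 0 45;0 -0.7 0 0 0 0 45;0 -0.44 0.3 0 0 0 45;0 0 0.9 0 0 0 45;0 0 0.8 0 0 0 45;0 0 0 0 0 0 45;0 0 0 0 0 0 45'
python3 -c "
from h import *
plan([425,-70,0],-.095)"
```

```text
tcp_pos: [549.9, -264.7, 99.1]
contact_force: [-4.6, 1.1, 21.2]
time: 54.18
tcp_pos: [412.3, -66.3, 146.7]
orientation: [-3.141, -0.001, -0.094]
contact_force: [1.8, 0.3, 0.6]
gripper_width: 0.528
grip_force: 0.0
shift units [0.214 0.043 2.446] turn units [-0.   -0.01  0.01] |t 54.17 tcp [412.3 -66.3 146.7] F [1.8 0.3 0.6] grip 0.0 w 45.1 q6 2.88
```

```bash
python3 -m creep '0.2 0.04 0.7 0 0 0 45;0 0 0.7 0 0 0 45;0 0 0.7 0 0 0 45;0 0 0.32 0 0 0 45;0 0 0 0 0 0 45;0 0 0 0 0 0 45;0 0 0 0 0 0 20;0 0 0 0 0 0 20;0 0 0 0 0 0 20;0 0 0 0 0 0 20' 80
python3 -m creep '0 0 -0.15 0 0 0 20;-0.5 0 0 0 0 0 20;-0.6 0 0 0 0 0 20;-0.6 0 0 0 0 0 20;0 0 -0.8 0 0 0 20;0 0 -0.9 0 0 0 20;0 0 -0.9 0 0 0 20;0 0 -0.9 0 0 0 20;0.3 -0.7 -0.3 0 0 0 20;0.6 -0.7 0 0 0 0 20;0.6 -0.7 0 0 0 0 20;0.3 -0.7 0 0 0 0 20;0 0 0 0 0 -1 20;0 0 0 0 0 -1 20;0 0 0 0 0 -1 20;0 0 0 0 0 -1 20;0 0 0 0 0 -1 20;0 0 0 0 0 -1 20;0 0 0 0 0 -1 20;0 0 0 0 0 -1 20'
python3 -c "
from h import *
p,d,T=inhand((90,120,180,240)); plan([430,120,230],np.pi+.11)
g=p[:,:,1].astype(int); print([(v,int(g[v,318:324].mean()),T[v,321,0].round(1)) for v in range(56,136,2)])"
```

```text
time: 55.42
tcp_pos: [424.4, -69.7, 1.5]
orientation: [3.142, -0.002, -0.094]
contact_force: [-3.8, 1.1, 21.1]
gripper_width: 0.333
grip_force: 77.5
time: 57.92
tcp_pos: [442.5, 64.8, 238.0]
orientation: [-3.12, -0.015, 0.589]
contact_force: [-0.3, 0.9, -1.1]
gripper_width: 0.33
grip_force: 79.5
90 x 84.2 y -15.7 15.8 z -17.3
120 x 72.1 y -15.7 15.7 z -17.3
180 x 45.9 y -15.9 15.7 z -17.4
240 x 16.1 y -15.9 15.1 z -17.6
x extent -59.8 95.5
shift units [ 0.338 -0.877  0.156] turn units [  0.16  -0.41 -33.23] |t 57.98 tcp [442.6  64.8 238. ] F [ 0.4 -0.  -0.5] grip 79.5 w 28.2 q6 2.49
[(56, 181, np.float64(114.4)), (58, 174, np.float64(112.5)), (60, 165, np.float64(95.5)), (62, 181, np.float64(94.8)), (64, 181, np.float64(93.9)), (66, 181, np.float64(93.3)), (68, 181, np.float64(92.5)), (70, 181, np.float64(91.8)), (72, 171, np.float64(91.0)), (74, 110, np.float64(90.3)), (76, 102, np.float64(89.5)), (78, 152, np.float64(88.8)), (80, 178, np.float64(88.0)), (82, 182, np.float64(87.2)), (84, 182, np.float64(86.5)), (86, 182, np.float64(85.7)), (88, 181, np.float64(84.9)), (90, 181, np.float64(84.1)), (92, 182, np.float64(83.4)), (94, 182, np.float64(82.6)), (96, 182, np.float64(81.8)), (98, 182, np.float64(81.0)), (100, 182, np.float64(80.2)), (102, 182, np.float64(79.4)), (104, 182, np.float64(78.6)), (106, 182, np.float64(77.8)), (108, 182, np.float64(77.1)), (110, 182, np.float64(76.2)), (112, 182, np.float64(75.4)), (114, 182, np.float64(74.7)), (116, 182, np.float64(73.8)), (118, 182, np.float64(73.0)), (120, 182, np.float64(72.1)), (122, 182, np.float64(71.3)), (124, 133, np.float64(70.6)), (126, 98, np.float64(69.7)), (128, 153, np.float64(68.8)), (130, 179, np.float64(67.9)), (132, 182, np.float64(67.2)), (134, 182, np.float64(66.2))]
```

```bash
python3 -m creep '0 0 0 0 0 -1 20;0 0 0 0 0 -1 20;0 0 0 0 0 -1 20;0 0 0 0 0 -1 20;0 0 0 0 0 -1 20;0 0 0 0 0 -1 20;0 0 0 0 0 -1 20;0 0 0 0 0 -1 20;0 0 0 0 0 -1 20;0 0 0 0 0 -1 20;0 0 0 0 0 -1 20;0 0 0 0 0 -1 20;0 0 0 0 0 -1 20;0 0 0 0 0 -1 20;0 0 0 0 0 -1 20;0 0 0 0 0 -1 20;0 0 0 0 0 -1 20;0 0 0 0 0 -1 20;0 0 0 0 0 -1 20;0 0 0 0 0 -1 20' >/dev/null
python3 -m creep '0 0 0 0 0 -1 20;0 0 0 0 0 -1 20;0 0 0 0 0 -1 20;0 0 0 0 0 -1 20;0 0 0 0 0 -1 20;0 0 0 0 0 -1 20;0 0 0 0 0 -1 20;0 0 0 0 0 -1 20;0 0 0 0 0 -1 20;0 0 0 0 0 -1 20;0 0 0 0 0 -1 20;0 0 0 0 0 -1 20;0 0 0 0 0 -1 20;0 0 0 0.03 -0.93 -0.06 20;0 0 0 0.03 -0.93 -0.06 20;0 0 0 0.03 -0.93 -0.06 20;0 0 0 0.03 -0.93 -0.06 20;0 0 0 0.03 -0.93 -0.06 20;0 0 0 0.03 -0.93 -0.06 20;0 0 0 0.03 -0.93 -0.06 20'
python3 -c "
from h import *
hang('mid',np.array([-37.2,-.1,-13.4]),75)"
```

```text
time: 62.98
tcp_pos: [442.5, 64.8, 237.8]
orientation: [3.14, 0.526, -3.031]
contact_force: [-0.6, 0.6, -0.3]
gripper_width: 0.33
grip_force: 79.5
TCP tgt [552.9 218.1 143.2] shift [-1.032  2.332  2.427] turn [0.02 0.04 0.01] hole now [467.8  67.5 268.1] F [-0.6  0.6 -0.3] grip 79.5 q [-0.12 -0.25 -0.67  0.63  0.11 -0.2 ] t 63.0
```

```bash
python3 -m creep '-0.25 0.58 0 0 0 0 20;-0.26 0.58 0 0 0 0 20;-0.26 0.58 0 0 0 0 20;-0.26 0.58 0 0 0 0 20;0 0 0.6 0 0 0 20;0 0 0.6 0 0 0 20;0 0 0.6 0 0 0 20;0 0 0.6 0 0 0 20;0 0 0 0 0 0 20;0 0 0 0 0 0 20'
python3 -c "
from h import *
hang('mid',np.array([-37.2,-.1,-13.4]),38)
inhand((120,180,240))"
```

```text
time: 64.22
tcp_pos: [551.7, 217.3, 144.7]
orientation: [3.14, 0.524, -3.031]
contact_force: [-0.1, 0.3, 0.1]
gripper_width: 0.337
grip_force: 79.6
TCP tgt [571.2 220.1 111.2] shift [-0.005  0.009  0.648] turn [0.03 0.01 0.01] hole now [577.1 220.  174.9] F [-0.1  0.3  0.1] grip 79.6 q [ 0.28  0.11 -0.63  0.31 -0.08  0.15] t 64.2
120 x 72.6 y -15.1 16.4 z -17.5
180 x 46.4 y -15.1 16.4 z -17.6
240 x 16.6 y -15.1 16.1 z -17.6
x extent -58.8 96.0
```

```bash
python3 -m creep '-0.01 0.02 0.3 0 0 0 20;0 0 0.35 0 0 0 20;0 0 0 0 0 0 20;0 0 0 0 0 0 20'|grep -E 'tcp|contact'; python3 -m creep '0 0 0.15 0 0 0 20;0 0 0.15 0 0 0 20;0 0 0 0 0 0 20'|grep -E 'tcp|contact'; python3 -c "
from h import *
hang('mid',np.array([-37,.3,-13.4]),0)"
```

```text
tcp_pos: [571.6, 220.8, 111.3]
contact_force: [-1.0, 0.5, -0.1]
tcp_pos: [580.5, 221.7, 93.5]
contact_force: [-0.1, -0.3, -0.1]
TCP tgt [590.3 221.8  78.4] shift [-0.017 -0.016  0.3  ] turn [ 0.02 -0.02  0.02] hole now [605.6 224.8 123.6] F [-0.1 -0.3 -0.1] grip 79.6 q [ 0.27  0.22 -0.66  0.18 -0.08  0.14] t 65.2
```

```bash
python3 -m creep '-0.017 -0.01 0.15 0 0 0 20;0 0 0.12 0 0 0 20;0 0 0.04 0 0 0 20;0 0 0 0 0 0 20'|grep -E 'tcp|contact'; python3 -m creep '0 0 0.03 0 0 0 20;0 0 0 0 0 0 20'|grep -E 'tcp|contact'; python3 -c "
from h import *
hang('mid',np.array([-37,.3,-13.4]),0)"
```

```text
tcp_pos: [590.7, 222.3, 78.5]
contact_force: [0.2, -0.9, -1.5]
tcp_pos: [591.4, 222.4, 77.9]
contact_force: [-9.0, -2.3, 9.6]
TCP tgt [590.3 221.8  78.4] shift [ 0.011 -0.008 -0.017] turn [0.03 0.   0.02] hole now [616.5 225.5 108. ] F [-9.  -2.3  9.6] grip 81.9 q [ 0.27  0.26 -0.66  0.13 -0.08  0.13] t 65.9
```

Touched the board. Release, retreat and check.

```bash
python3 -m creep '0 0 0 0 0 0 45;0 0 0 0 0 0 45;0 0 0 0 0 0 45;0 0 0 0 0 0 45;0 0 -0.4 0 0 0 45;0 0 -0.6 0 0 0 45;0 0 -0.6 0 0 0 45;0 0 0 0 0 0 45'|grep -E 'tcp|contact'
python3 - <<'E'
from h import *
c=cal('wrist'); p,d=bot.camera('wrist'); P=cloud(c,d)
B=R.from_euler('z',.11)*R.from_euler('y',-np.pi/6)
Q=B.inv().apply((P-(SEAT['mid']-4*BN)).reshape(-1,3)).reshape(P.shape)
for y0 in (0,75):
    m=(d>0)&(abs(Q[...,1]-y0)<26)&(Q[...,0]<30)&(Q[...,0]>-200); k=m&(Q[...,2]>4.5)&(Q[...,2]<14); print("tag",np.percentile(Q[k],[1,50,99],axis=0).round(1).tolist())
# short tag from top
c=cal('top'); p,d=bot.camera('top'); cv2.imwrite('pics/t14.png',p[:,:,::-1]); np.save('pics/t14.npy',d)
f,X=midline(cv2.medianBlur(d,3),c,(300,430,180,360),axis=1,lo=235,hi=285); print(cv2.minAreaRect(X.astype(np.float32)))
E
```

```text
tcp_pos: [544.3, 217.3, 163.0]
contact_force: [-0.0, 0.1, -0.4]
tag [[-131.6, -18.7, 5.8], [-71.1, 0.7, 7.6], [16.3, 19.9, 9.3]]
tag [[-162.6, 55.3, 5.4], [-92.3, 74.1, 7.5], [16.8, 92.8, 9.3]]
slope,at [1.595000e-01 3.434412e+02] width 30.5 ends 226.5 299.3
((385.4766845703125, 263.05853271484375), (72.70309448242188, 32.096988677978516), 80.31156921386719)
```

Both tags hang flat. The top view shows the short tag has been knocked to a line near (396,328)→(379,226), so I'll go there and re-measure with the wrist camera.

```bash
python3 -m creep '0 0 -0.8 0 0 0 50;0 0 -0.7 0 0 0 50;0 0 0 0 0.94 0 50;0 0 0 0 0.93 0 50;0 0 0 0 0.93 0 50;0 0 0 0 0.93 0 50;0 0 0 0 0.93 0 50;0 0 0 0 0.93 0 50;0 0 0 0 0.93 0 50' >/dev/null
python3 -m creep '0 0 0 0 0 -1 60;0 0 0 0 0 -1 60;0 0 0 0 0 -1 60;0 0 0 0 0 -1 60;0 0 0 0 0 -1 60;0 0 0 0 0 -1 60;0 0 0 0 0 -1 60;0 0 0 0 0 -1 60;0 0 0 0 0 -1 60;0 0 0 0 0 -1 60;0 0 0 0 0 -1 60;0 0 0 0 0 -1 60;0 0 0 0 0 -1 60;0 0 0 0 0 -1 60;0 0 0 0 0 -1 60;0 0 0 0 0 -1 60;0 0 0 0 0 0 60'
python3 -c "
from h import *
plan([394,328,150],-1.73)"
```

```text
time: 70.25
tcp_pos: [499.5, 211.8, 237.0]
orientation: [3.141, 0.001, -1.75]
contact_force: [1.0, -0.6, -0.5]
gripper_width: 0.704
grip_force: 0.0
shift units [-1.592  2.075  1.452] turn units [ 0.    0.01 -0.25] |t 70.25 tcp [499.5 211.8 237. ] F [ 1.  -0.6 -0.5] grip 0.0 w 60.1 q6 -1.14
```

```bash
python3 -m creep '-0.55 0.7 0 0 0 -0.25 60;-0.55 0.7 0 0 0 0 60;-0.5 0.67 0 0 0 0 60;0 0 0.7 0 0 0 60;0 0 0.7 0 0 0 60;0 0 0 0 0 0 60;0 0 0 0 0 0 60'|grep -E 'tcp|contact'
python3 - <<'E'
from h import *
c=cal('wrist'); p,d=bot.camera('wrist'); cv2.imwrite('pics/w15.png',p[:,:,::-1]); np.save('pics/w15.npy',d)
try:
    f,X=midline(d,c,(300,460,150,380),axis=1,lo=235,hi=300); r=cv2.minAreaRect(X.astype(np.float32)); print(r)
except Exception as e: print(e)
P=cloud(c,d); k=(d>0)&(P[...,2]>4)&(P[...,2]<14); v,u=np.nonzero(k); print(u.min(),u.max(),v.min(),v.max(),k.sum())
E
```

```text
tcp_pos: [393.3, 327.3, 155.4]
contact_force: [-0.3, -0.2, 0.9]
slope,at [1.78300e-01 3.38686e+02] width 32.0 ends 225.6 352.3
((390.88934326171875, 289.29412841796875), (124.69465637207031, 43.528045654296875), 80.87179565429688)
0 338 0 399 6041
```

View pics/w15.png

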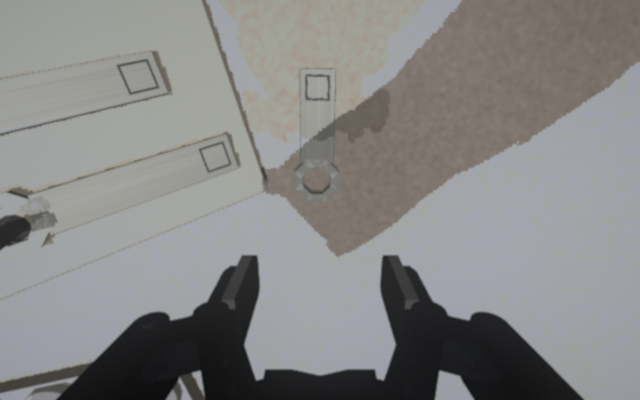

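The picture shows the short tag fully clear, with its field at (317,88) and hole at (316,180). The two hung tags are on the board at left.

```bash
python3 -c "
from h import *
plan([398,329.3,20],-1.747)"
```

```text
shift units [-0.036 -0.061  2.263] turn units [-0.03  0.03  0.21] |t 71.17 tcp [393.6 327.4 155.7] F [-0.5 -0.6  0.8] grip 0.0 w 59.8 q6 -0.88
```

```bash
python3 -m creep '-0.04 -0.06 0.7 -0.03 0.03 0.2 54;0 0 0.7 0 0 0 54;0 0 0.6 0 0 0 54;0 0 0 0 0 0 54;0 0 0 0 0 0 54'|grep -E 'tcp|contact'
python3 - <<'E'
from h import *
c=cal('wrist'); p,d=bot.camera('wrist'); cv2.imwrite('pics/w16.png',p[:,:,::-1])
f,X=midline(d,c,(300,460,150,300),axis=1,lo=240,hi=290); print(X[:,1].min(), "tail->hole along", )
y=-np.pi/2-np.arctan(f[0]); dr=np.array([np.cos(y),np.sin(y)]); ty=X[:,1].min()+16*abs(dr[0]); tail=np.array([np.polyval(f,ty),ty]); H=tail-103*dr; print("H",H,y)
plan([H[0],H[1],-13.5],y)
E
```

```text
tcp_pos: [397.8, 329.5, 36.2]
contact_force: [-0.6, -0.3, 1.0]
slope,at [1.719000e-01 3.403675e+02] width 32.2 ends 225.6 299.8
225.61119561741407 tail->hole along
H [397.05888049 329.83298435] -1.7410121009957051
shift units [-0.001  0.015  0.83 ] turn units [-0.01  0.01 -0.06] |t 71.85 tcp [397.9 329.6  36.3] F [-0.7  0.   0.4] grip 0.0 w 54.0 q6 -0.86
```

```bash
python3 -m creep '0 0.01 0.5 0 0 0 54;0 0 0.2 0 0 0 54;0 0 0.12 0 0 0 54;0 0 0 0 0 0 54'|grep -E 'tcp|contact'; python3 -m creep '0 0 0 0 0 0 40;0 0 0 0 0 0 30;0 0 0 0 0 0 30;0 0 0 0 0 0 30' 80;python3 -m creep '0 0 -0.4 0 0 0 30;0 0 -0.6 0 0 0 30;0 0 -0.6 0 0 0 30;0 0 0 0 0 0 30'
python3 -c "
from h import *
p,d,T=inhand((140,180,220)); cv2.imwrite('pics/w17.png',p[:,:,::-1]); plan([400,100,200],-1.74)
g=p[:,:,1].astype(int); print([(v,int(g[v,318:324].mean()),T[v,321,0].round(1)) for v in range(20,140,2)])"
```

```text
tcp_pos: [396.2, 329.0, -14.6]
contact_force: [0.3, -0.3, 0.7]
time: 72.85
tcp_pos: [396.4, 329.2, -13.7]
orientation: [-3.141, -0.0, -1.745]
contact_force: [-3.6, -2.1, 12.5]
gripper_width: 0.481
grip_force: 79.2
time: 73.35
tcp_pos: [397.5, 329.9, 83.9]
orientation: [-3.139, 0.002, -1.745]
contact_force: [0.8, -0.0, -1.9]
gripper_width: 0.478
grip_force: 81.6
140 x 63.0 y -17.2 14.7 z -22.1
180 x 45.6 y -16.5 14.6 z -22.3
220 x 26.7 y -16.2 14.8 z -22.5
x extent -23.6 102.1
shift units [ 3.755 -0.719 -1.964] turn units [-0.01  0.01 -0.06] |t 73.4 tcp [396.7 329.4  82.3] F [-0.1  0.1 -1.1] grip 81.6 w 41.1 q6 -0.86
[(20, 174, np.float64(125.9)), (22, 173, np.float64(125.0)), (24, 172, np.float64(123.5)), (26, 169, np.float64(122.6)), (28, 167, np.float64(121.3)), (30, 166, np.float64(119.9)), (32, 168, np.float64(118.8)), (34, 170, np.float64(117.7)), (36, 162, np.float64(116.4)), (38, 147, np.float64(101.8)), (40, 172, np.float64(100.8)), (42, 174, np.float64(100.4)), (44, 175, np.float64(99.6)), (46, 174, np.float64(99.0)), (48, 175, np.float64(98.3)), (50, 174, np.float64(97.5)),
[... 594 characters left out ...]
loat64(82.2)), (94, 173, np.float64(81.4)), (96, 173, np.float64(80.6)), (98, 172, np.float64(79.9)), (100, 173, np.float64(79.1)), (102, 173, np.float64(78.3)), (104, 169, np.float64(77.6)), (106, 112, np.float64(76.8)), (108, 84, np.float64(76.1)), (110, 134, np.float64(75.3)), (112, 171, np.float64(74.4)), (114, 172, np.float64(73.6)), (116, 171, np.float64(72.7)), (118, 171, np.float64(72.0)), (120, 171, np.float64(71.1)), (122, 171, np.float64(70.5)), (124, 170, np.float64(69.5)), (126, 170, np.float64(68.8)), (128, 170, np.float64(68.1)), (130, 170, np.float64(67.1)), (132, 170, np.float64(66.4)), (134, 169, np.float64(65.6)), (136, 169, np.float64(64.7)), (138, 169, np.float64(63.8))]
```

```bash
python3 -m creep '0 0 -0.8 0 0 0 30;0 0 -0.8 0 0 0 30;0 0 -0.8 0 0 0 30;0.62 -0.165 0 0 0 0 30;0.62 -0.165 0 0 0 0 30;0.62 -0.165 0 0 0 0 30;0.62 -0.165 0 0 0 0 30;0.62 -0.165 0 0 0 0 30;0.62 -0.165 0 0 0 0 30;0.62 -0.165 0 0 0 0 30;0 0 0 0 0 1 30;0 0 0 0 0 1 30;0 0 0 0 0 1 30;0 0 0 0 0 1 30;0 0 0 0 0 1 30;0 0 0 0 0 1 30;0 0 0 0 0 1 30;0 0 0 0 0 1 30;0 0 0 0 0 1 30;0 0 0 0 0 1 30' | grep -E 'tcp|orient|grip'
python3 -m creep '0 0 0 0 0 1 30;0 0 0 0 0 1 30;0 0 0 0 0 1 30;0 0 0 0 0 1 30;0 0 0 0 0 1 30;0 0 0 0 0 1 30;0 0 0 0 0 1 30;0 0 0 0 0 1 30;0 0 0 0 0 1 30;0 0 0 0 0 1 30;0 0 0 0 0 1 30;0 0 0 0 0 1 30;0 0 0 0 0 1 30;0 0 0 0 0 1 30;0 0 0 0 0 1 30;0 0 0 0 0 1 30;0 0 0 0 0 1 30;0 0 0 0 0 1 30;0 0 0 0 0 1 30;0 0 0 0 0 1 30'| grep -E 'tcp|orient|grip'
python3 -m creep '0 0 0 0 0 1 30;0 0 0 0 0 1 30;0 0 0 0 0 1 30;0 0 0 0 0 1 30;0 0 0 0 0 1 30;0 0 0 0 0 1 30;0 0 0 0 0 1 30;0 0 0 0 0 1 30;0 0 0 0 0 1 30;0 0 0 0 0 1 30;0 0 0 0 0 0 30'| grep -E 'tcp|orient|grip'
python3 -c "
from h import *
plan([320,-62,200],-.095)"
```

```text
tcp_pos: [418.9, 60.6, 224.4]
orientation: [3.141, -0.003, -2.548]
gripper_width: 0.478
grip_force: 81.6
tcp_pos: [418.9, 60.6, 224.4]
orientation: [-3.139, -0.001, 2.135]
gripper_width: 0.477
grip_force: 81.6
tcp_pos: [419.0, 60.6, 224.5]
orientation: [-3.139, 0.001, 1.338]
gripper_width: 0.478
grip_force: 81.6
shift units [-2.368 -1.134  0.414] turn units [-1.000e-02  3.000e-02  1.792e+01] |t 79.78 tcp [419.   60.6 224.5] F [-1.1 -0.1 -0.7] grip 81.6 w 40.8 q6 1.75
```

```bash
python3 -m creep '-0.59 -0.28 0 0 0 0 30;-0.59 -0.28 0 0 0 0 30;-0.59 -0.28 0 0 0 0 30;-0.59 -0.28 0 0 0 0 30;0 0 0 0 0 1 30;0 0 0 0 0 1 30;0 0 0 0 0 1 30;0 0 0 0 0 1 30;0 0 0 0 0 1 30;0 0 0 0 0 1 30;0 0 0 0 0 1 30;0 0 0 0 0 1 30;0 0 0 0 0 1 30;0 0 0 0 0 1 30;0 0 0 0 0 1 30;0 0 0 0 0 1 30;0 0 0 0 0 1 30;0 0 0 0 0 1 30;0 0 0 0 0 1 30;0 0 0 0 0 1 30'| grep -E 'tcp|orient|grip'
python3 -m creep '0 0 0.3 0 0 1 30;0 0 0.6 0 0 0.92 30;0 0 0.7 0 0 0 30;0 0 0.7 0 0 0 30;0 0 0.7 0 0 0 30;0 0 0 0 0 0 30'| grep -E 'tcp|orient|grip'
python3 -c "
from h import *
p,d,T=inhand((80,140,180,220)); plan([320,-62,10],-.095)
g=p[:,:,1].astype(int); x=[(v,int(g[v,318:324].mean()),T[v,321,0].round(1)) for v in range(20,120,2)]; print([e for e in x if e[1]<130])"
```

```text
tcp_pos: [321.0, -61.6, 225.1]
orientation: [3.141, 0.002, 0.058]
gripper_width: 0.479
grip_force: 81.6
tcp_pos: [319.0, -60.8, 43.9]
orientation: [-3.141, 0.006, -0.094]
gripper_width: 0.476
grip_force: 81.6
80 x 86.4 y -17.9 13.5 z -18.9
140 x 62.7 y -17.7 14.0 z -19.0
180 x 45.3 y -17.0 14.1 z -19.2
220 x 26.4 y -16.6 14.3 z -19.3
x extent -23.5 101.8
shift units [0.    0.011 0.589] turn units [-0.    0.05  0.01] |t 83.08 tcp [320.2 -61.4  45.4] F [-0.4 -1.1  0.1] grip 81.6 w 40.8 q6 2.8
[(52, 124, np.float64(96.5)), (54, 90, np.float64(95.8)), (56, 116, np.float64(95.1)), (106, 116, np.float64(76.5)), (108, 95, np.float64(75.8))]
```

```bash
python3 -m creep '0 0.01 0.4 0 0.04 0 30;0 0 0.1 0 0 0 30;0 0 0 0 0 0 30;0 0 0 0 0 0 30;0 0 0 0 0 0 30'| grep -E 'tcp|orient|contact'
python3 -c "
from h import *
p,d,T=inhand((80,140,220)); plan([417.9,-71.3,4],-.095)"
```

```text
tcp_pos: [321.3, -62.5, 16.0]
orientation: [3.14, -0.003, -0.095]
contact_force: [0.1, -0.2, -0.8]
80 x 87.7 y -17.6 13.9 z -20.6
140 x 64.0 y -17.3 14.5 z -20.8
220 x 27.7 y -16.2 14.9 z -21.1
x extent -22.6 103.1
shift units [ 1.617 -0.008  0.203] turn units [ 0.01 -0.04 -0.01] |t 83.75 tcp [321.2 -62.5  15.9] F [-0.2 -0.1 -1. ] grip 81.6 w 40.6 q6 2.79
```

```bash
python3 -m creep '0.3 0 0.1 0 0 0 30;0.4 0 0.1 0 0 0 30;0.4 0 0 0 0 0 30;0.3 0 0 0 0 0 30;0.19 0 0 0 0 0 30;0 0 0 0 0 0 30;0 0 0 0 0 0 30'|grep -E 'tcp|contact'
python3 - <<'E'
from h import *
p,d,T=inhand((140,220))
c=cal('wrist'); z=cloud(c,d)[...,2]
k=(d>0)&(z>60)&(z<84)&(T[...,0]>40)&(abs(T[...,1])<40); x=T[k]; print(k.sum(),"nose x",np.percentile(x[:,0],[2,5,25,50]).round(1),"y",np.percentile(x[:,1],[2,98]).round(1))
g=p[:,:,1].astype(int); x=[(v,int(g[v,318:324].mean()),T[v,321,0].round(1)) for v in range(20,130,2)]; print([e for e in x if e[1]<130])
plan([417.9,-71.3,0],-.095)
E
```

```text
tcp_pos: [415.1, -71.3, 3.6]
contact_force: [-0.2, 0.5, -0.3]
140 x 63.9 y -17.1 14.4 z -20.5
220 x 27.6 y -16.4 14.9 z -20.8
x extent -22.6 66.9
244 nose x [74.7 74.8 74.9 78.9] y [-20.6  15.6]
[]
shift units [ 0.046 -0.005  0.061] turn units [ 0.01 -0.02 -0.01] |t 84.67 tcp [415.1 -71.3   3.6] F [-0.2  0.9 -0.6] grip 81.6 w 40.9 q6 2.87
```

```bash
python3 -m creep '0.038 -0.005 0.03 0 0 0 30;0 0 0.03 0 0 0 30;0 0 0 0 0 0 30'|grep -E 'tcp|contact'; python3 -m creep '0 0 0.02 0 0 0 30;0 0 0 0 0 0 30'|grep -E 'tcp|contact'
```

```text
tcp_pos: [418.1, -71.4, -0.1]
contact_force: [-0.4, -0.2, -0.5]
tcp_pos: [418.2, -71.5, -1.2]
contact_force: [0.1, -0.3, -0.2]
```

```bash
python3 -m creep '0 0 0.02 0 0 0 30;0 0 0 0 0 0 30'|grep -E 'tcp|contact'
```

```text
tcp_pos: [418.3, -71.5, -1.7]
contact_force: [-5.4, 0.7, 19.4]
```

Seated. Release, rise straight up, and go to the lever.

```bash
python3 -m creep '0 0 0 0 0 0 54;0 0 0 0 0 0 54;0 0 0 0 0 0 54;0 0 0 0 0 0 54;0 0 -0.5 0 0 0 54;-0.3 0 -0.8 0 0 0 54;0 0 -0.9 0 0 0 20;0 0 -0.9 0 0 0 0;0 0 -0.9 0 0 0 0;0 0 -0.2 0 0 0 0;0 0.7 0 0 0 0 0;0 0.7 0 0 0 0 0;0.6 0.7 0 0 0 0 0;0.6 0.5 0 0 0 0 0;0.7 0.3 0 0 0 0 0;0.8 0 0 0 0 0 0;0 0 0 0 0 0 0;0 0 0 0 0 0 0'
python3 - <<'E'
from h import *
plan([550,-257,191],-.095)
c=cal('top'); p,d=bot.camera('top'); d=cv2.medianBlur(d,3)
f,X=midline(d,c,(340,500,-110,-20),zt=20,zr=(16.2,26),lo=440,hi=475); print(np.polyval(f,[417,480]).round(1), "expect hole", (np.array([503.5,-77.2])-87*np.array([.9955,-.0949])).round(1))
E
```

```text
time: 87.8
tcp_pos: [544.0, -257.9, 249.2]
orientation: [3.141, -0.001, -0.095]
contact_force: [0.3, 0.3, -0.0]
gripper_width: 0.004
grip_force: 0.0
shift units [ 0.098 -0.024  0.971] turn units [ 0.   -0.01 -0.01] |t 87.8 tcp [ 544.  -257.9  249.2] F [ 0.3  0.3 -0. ] grip 0.0 w 0.4 q6 2.66
slope,at [ -0.1017 -27.419 ] width 30.3 ends 397.6 491.2
[-69.8 -76.2] expect hole [416.9 -68.9]
```

```bash
python3 -m creep '0.1 0 0.5 0 0 0 0;0 0 0.3 0 0 0 0;0 0 0.2 0 0 0 0;0 0.03 0.3 0 0 0 0;0 0.03 0.3 0 0 0 0;0 0.03 0.3 0 0 0 0;0 0.01 0.3 0 0 0 0;0 0 0.2 0 0 0 0;0 0 0.1 0 0 0 0;0 0 0 0 0 0 0'|grep -E 'tcp|contact'; python3 -m creep '0 0 0.03 0 0 0 0;0 0 0 0 0 0 0'|grep -E 'tcp|contact'; python3 -m creep '0 0 0.015 0 0 0 0;0 0 0 0 0 0 0;0 0 0 0 0 0 0'|grep -E 'tcp|contact'
```

```text
tcp_pos: [550.4, -265.8, 101.3]
contact_force: [-1.3, -1.5, 9.7]
tcp_pos: [550.4, -265.7, 99.9]
contact_force: [-0.8, -1.3, 10.3]
tcp_pos: [550.5, -265.7, 99.5]
contact_force: [-2.1, -0.9, 14.2]
```

```bash
python3 -m creep '0 0 0.02 0 0 0 0;0 0 0 0 0 0 0;0 0 0 0 0 0 0'|grep -E 'tcp|contact'; python3 -m creep '0 -0.03 -0.4 0 0 0 0;0 -0.1 -0.6 0 0 0 0;0 0 -0.6 0 0 0 0;0 0 -0.6 0 0 0 0;0 0 -0.6 0 0 0 0;-0.7 0 0 0 0 0 54;-0.7 0 0 0 0 0 54;-0.7 -0.4 0 0 0 0 54;-0.6 -0.7 0 0 0 0 54;0 -0.7 0 0 0 0 54;0 -0.7 0 0 0 0 54;0 -0.44 0.3 0 0 0 54;0 0 0.9 0 0 0 54;0 0 0.8 0 0 0 54;0 0 0 0 0 0 54;0 0 0 0 0 0 54'
python3 -c "
from h import *
plan([418.3,-71.5,-0.5],-.095)"
```

```text
tcp_pos: [550.5, -265.7, 99.0]
contact_force: [-5.4, 0.7, 25.0]
time: 92.1
tcp_pos: [407.1, -66.4, 145.6]
orientation: [3.14, -0.004, -0.096]
contact_force: [0.1, -0.8, 0.1]
gripper_width: 0.632
grip_force: 0.0
shift units [0.185 0.064 2.436] turn units [ 0.02 -0.05 -0.01] |t 92.1 tcp [407.1 -66.4 145.6] F [ 0.1 -0.8  0.1] grip 0.0 w 54.0 q6 2.88
```

```bash
python3 -m creep '0.18 0.06 0.7 0 0 0 54;0 0 0.7 0 0 0 54;0 0 0.7 0 0 0 54;0 0 0.33 0 0 0 54;0 0 0 0 0 0 54;0 0 0 0 0 0 54;0 0 0 0 0 0 40;0 0 0 0 0 0 30;0 0 0 0 0 0 30;0 0 0 0 0 0 30' 80|grep -E 'tcp|contact|grip'
python3 -m creep '0 0 -0.08 0 0 0 30;-0.3 0 0 0 0 0 30;-0.5 0 0 0 0 0 30;0 0 0 0 0 0 30;0 0 0.08 0 0 0 30;0 0 0 0 0 0 30;0 0 0 0 0 0 50;0 0 0 0 0 0 54;0 0 0 0 0 0 54;0 0 -0.7 0 0 0 54;0 0 0 0 0 0 54'
python3 - <<'E'
from h import *
c=cal('wrist'); p,d=bot.camera('wrist')
f,X=midline(d,c,(330,500,-110,-20),zt=20,zr=(16.5,25),lo=400,hi=440); print(np.polyval(f,[370,406]).round(1))
y=np.arctan(f[0]); plan([406,np.polyval(f,406),-0.5],y)
E
```

```text
tcp_pos: [418.4, -71.2, -0.1]
contact_force: [-4.8, 1.8, 25.6]
gripper_width: 0.476
grip_force: 77.4
time: 94.72
tcp_pos: [370.8, -66.7, 41.6]
orientation: [3.14, -0.006, -0.096]
contact_force: [0.8, 0.5, 0.3]
gripper_width: 0.63
grip_force: 0.0
slope,at [ -0.0874 -33.6187] width 31.6 ends 348.4 474.2
[-66.  -69.1]
shift units [ 0.595 -0.014  0.686] turn units [ 0.02 -0.05 -0.11] |t 94.78 tcp [370.2 -66.5  40.5] F [ 0.6 -0.3  0.3] grip 0.0 w 53.7 q6 2.84
```

```bash
python3 -m creep '0.63 -0.015 0 0 0 -0.1 50;0 0 0.4 0 0 0 48;0 0 0.27 0 0 0 48;0 0 0 0 0 0 48;0 0 0 0 0 0 48;0 0 0 0 0 0 30;0 0 0 0 0 0 20;0 0 0 0 0 0 20;0 0 0 0 0 0 20' 80
python3 -m creep '0 0 -0.15 0 0 0 20;-0.5 0 0 0 0 0 20;-0.6 0 0 0 0 0 20;-0.3 0 0 0 0 0 20;0 0 -0.8 0 0 0 20;0 0 -0.9 0 0 0 20;0 0 -0.9 0 0 0 20;0 0 -0.9 0 0 0 20;0.3 -0.7 -0.3 0 0 0 20;0.6 -0.7 0 0 0 0 20;0.6 -0.7 0 0 0 0 20;0.3 -0.7 0 0 0 0 20;0 0 0 0 0 -1 20;0 0 0 0 0 -1 20;0 0 0 0 0 -1 20;0 0 0 0 0 -1 20;0 0 0 0 0 -1 20;0 0 0 0 0 -1 20;0 0 0 0 0 -1 20;0 0 0 0 0 -1 20'
python3 -c "
from h import *
p,d,T=inhand((160,200,240)); plan([430,120,230],np.pi+.11)
g=p[:,:,1].astype(int); x=[(v,int(g[v,318:324].mean()),T[v,321,0].round(1)) for v in range(90,250,1)]; print([e for e in x if e[1]<135])"
```

```text
time: 95.9
tcp_pos: [407.4, -69.0, 0.7]
orientation: [3.14, -0.003, -0.088]
contact_force: [-4.6, 1.0, 15.1]
gripper_width: 0.342
grip_force: 77.9
time: 98.4
tcp_pos: [443.4, 65.8, 237.4]
orientation: [-3.125, -0.016, 0.593]
contact_force: [0.6, -0.0, -0.9]
gripper_width: 0.332
grip_force: 79.6
160 x 55.3 y -15.9 15.7 z -18.5
200 x 36.8 y -16.1 15.5 z -18.4
240 x 16.7 y -16.0 14.9 z -18.5
x extent -59.2 66.6
shift units [ 0.321 -0.87   0.142] turn units [  0.19  -0.34 -33.18] |t 98.45 tcp [443.4  65.8 237.4] F [-0.4  0.4 -1.4] grip 79.6 w 28.3 q6 2.49
[(114, 132, np.float64(57.5)), (115, 126, np.float64(56.3)), (116, 125, np.float64(55.2)), (117, 125, np.float64(54.0)), (118, 125, np.float64(52.9)), (119, 125, np.float64(51.9)), (120, 125, np.float64(50.6)), (121, 125, np.float64(49.4)), (122, 125, np.float64(48.3)), (123, 124, np.float64(47.2)), (124, 123, np.float64(46.0)), (125, 121, np.float64(44.7)), (126, 119, np.float64(43.5)), (127, 117, np.float64(42.3)), (128, 116, np.float64(41.1)), (129, 115, np.float64(39.7)), (130, 115, np.float64(36.8)), (131, 108, np.float64(35.4)), (
[... 1751 characters left out ...]
64(23.9)), (227, 120, np.float64(23.5)), (228, 120, np.float64(22.5)), (229, 120, np.float64(22.4)), (230, 120, np.float64(22.1)), (231, 119, np.float64(21.4)), (232, 120, np.float64(21.0)), (233, 120, np.float64(20.3)), (234, 119, np.float64(19.6)), (235, 119, np.float64(19.1)), (236, 119, np.float64(18.7)), (237, 119, np.float64(18.3)), (238, 119, np.float64(18.1)), (239, 119, np.float64(17.3)), (240, 119, np.float64(16.6)), (241, 119, np.float64(16.3)), (242, 119, np.float64(16.4)), (243, 118, np.float64(15.4)), (244, 118, np.float64(14.9)), (245, 118, np.float64(13.9)), (246, 118, np.float64(13.1)), (247, 118, np.float64(13.4)), (248, 118, np.float64(12.5)), (249, 118, np.float64(11.4))]
```

```bash
python3 -m creep '0 0 0 0 0 -1 20;0 0 0 0 0 -1 20;0 0 0 0 0 -1 20;0 0 0 0 0 -1 20;0 0 0 0 0 -1 20;0 0 0 0 0 -1 20;0 0 0 0 0 -1 20;0 0 0 0 0 -1 20;0 0 0 0 0 -1 20;0 0 0 0 0 -1 20;0 0 0 0 0 -1 20;0 0 0 0 0 -1 20;0 0 0 0 0 -1 20;0 0 0 0 0 -1 20;0 0 0 0 0 -1 20;0 0 0 0 0 -1 20;0 0 0 0 0 -1 20;0 0 0 0 0 -1 20;0 0 0 0 0 -1 20;0 0 0 0 0 -1 20' >/dev/null
python3 -m creep '0 0 0 0 0 -1 20;0 0 0 0 0 -1 20;0 0 0 0 0 -1 20;0 0 0 0 0 -1 20;0 0 0 0 0 -1 20;0 0 0 0 0 -1 20;0 0 0 0 0 -1 20;0 0 0 0 0 -1 20;0 0 0 0 0 -1 20;0 0 0 0 0 -1 20;0 0 0 0 0 -1 20;0 0 0 0 0 -1 20;0 0 0 0 0 -1 20;0 0 0 0.03 -0.93 -0.06 20;0 0 0 0.03 -0.93 -0.06 20;0 0 0 0.03 -0.93 -0.06 20;0 0 0 0.03 -0.93 -0.06 20;0 0 0 0.03 -0.93 -0.06 20;0 0 0 0.03 -0.93 -0.06 20;0 0 0 0.03 -0.93 -0.06 20'
python3 -c "
from h import *
hang('right',np.array([-36.4,-.4,-14.5]),75)"
```

```text
time: 103.45
tcp_pos: [443.2, 65.8, 237.6]
orientation: [-3.139, 0.529, -3.025]
contact_force: [0.4, 0.1, -1.0]
gripper_width: 0.335
grip_force: 79.6
TCP tgt [562.3 144.  142.7] shift [-1.033  1.07   2.434] turn [0.01 0.07 0.08] hole now [467.2  68.3 268.5] F [ 0.4  0.1 -1. ] grip 79.6 q [-0.11 -0.25 -0.67  0.63  0.11 -0.2 ] t 103.5
```

```bash
python3 -m creep '-0.51 0.53 0 0 0.07 0.08 20;-0.52 0.54 0 0 0 0 20;0 0 0.6 0 0 0 20;0 0 0.6 0 0 0 20;0 0 0.6 0 0 0 20;0 0 0.6 0 0 0 20;0 0 0 0 0 0 20;0 0 0 0 0 0 20'
python3 -c "
from h import *
p,d,T=inhand((160,200,240)); hang('right',np.array([-36.4,-.4,-14.5]),38)"
```

```text
time: 104.45
tcp_pos: [560.1, 143.8, 143.9]
orientation: [3.14, 0.521, -3.031]
contact_force: [-0.1, -0.2, -0.4]
gripper_width: 0.336
grip_force: 79.6
160 x 55.7 y -15.0 16.6 z -18.3
200 x 37.2 y -15.2 16.4 z -18.5
240 x 17.1 y -15.0 16.0 z -18.4
x extent -59.1 67.0
TCP tgt [580.6 146.1 110.7] shift [-0.017 -0.001  0.657] turn [ 0.02 -0.02  0.01] hole now [584.5 146.1 175. ] F [ 0.2 -0.7 -1.3] grip 79.6 q [ 0.11  0.08 -0.66  0.3   0.   -0.  ] t 104.5
```

```bash
python3 -m creep '-0.02 0 0.3 0 0 0 20;0 0 0.35 0 0 0 20;0 0 0 0 0 0 20;0 0 0 0 0 0 20'|grep -E 'tcp|contact'; python3 -m creep '0 0 0.15 0 0 0 20;0 0 0.15 0 0 0 20;0 0 0 0 0 0 20'|grep -E 'tcp|contact'; python3 -c "
from h import *
hang('right',np.array([-36.2,.2,-14.5]),0)"
```

```text
tcp_pos: [580.3, 146.1, 110.9]
contact_force: [-0.1, 0.1, -0.7]
tcp_pos: [589.1, 147.0, 93.1]
contact_force: [-0.8, 0.7, -0.6]
TCP tgt [599.8 147.6  77.8] shift [-0.028 -0.011  0.308] turn [ 0.02 -0.05  0.01] hole now [613.2 149.9 123.6] F [-0.8  0.7 -0.6] grip 79.6 q [ 0.11  0.19 -0.7   0.16  0.   -0.  ] t 105.4
```

```bash
python3 -m creep '-0.025 -0.01 0.15 0 0 0 20;0 0 0.12 0 0 0 20;0 0 0.03 0 0 0 20;0 0 0 0 0 0 20'|grep -E 'tcp|contact'; python3 -m creep '0 0 0.03 0 0 0 20;0 0 0 0 0 0 20'|grep -E 'tcp|contact'
```

```text
tcp_pos: [599.4, 147.6, 78.8]
contact_force: [-0.4, 0.0, -1.7]
tcp_pos: [600.4, 147.7, 77.6]
contact_force: [0.4, -0.5, -0.6]
```

```bash
python3 -m creep '0 0 0.025 0 0 0 20;0 0 0 0 0 0 20'|grep -E 'tcp|contact';python3 -m creep '0 0 0 0 0 0 45;0 0 0 0 0 0 45;0 0 0 0 0 0 45;0 0 0 0 0 0 45;0 0 -0.4 0 0 0 45;0 0 -0.6 0 0 0 45;0 0 -0.6 0 0 0 45;0 0 -0.6 0 0 0 45;0 0 -0.6 0 0 0 45;0 0 0 0 0 0 45;0 0 0 0 0 0 45;0 0 0 0 0 0 45;0 0 0 0 0 0 45'|grep -E 'time|tcp|contact'
python3 - <<'E'
from h import *
c=cal('wrist'); p,d=bot.camera('wrist'); P=cloud(c,d)
B=R.from_euler('z',.11)*R.from_euler('y',-np.pi/6)
Q=B.inv().apply((P-(SEAT['mid']-4*BN)).reshape(-1,3)).reshape(P.shape)
for y0 in (-75,0,75):
    m=(d>0)&(abs(Q[...,1]-y0)<26)&(Q[...,0]<30)&(Q[...,0]>-200); k=m&(Q[...,2]>4.5)&(Q[...,2]<14); print("tag",np.percentile(Q[k],[1,50,99],axis=0).round(1).tolist())
c=cal('top'); p,d=bot.camera('top'); P=cloud(c,d); print("lever bar z",np.median(P[160:185,400:403,2]).round(1)); cv2.imwrite('pics/end.png',p[:,:,::-1])
a=cv2.imread('pics/end.png'); cv2.imwrite('pics/vend.png',cv2.resize(a[110:280,140:420],None,fx=2.8,fy=2.8))
E
```

```text
tcp_pos: [600.6, 147.8, 77.3]
contact_force: [-21.3, -3.6, 26.8]
time: 108.0
tcp_pos: [518.1, 138.4, 221.0]
contact_force: [-0.3, -0.5, 0.7]
tag [[-101.5, -94.4, 5.9], [-50.9, -75.0, 7.6], [20.4, -54.5, 9.5]]
tag [[-131.4, -19.2, 5.4], [-68.7, 0.1, 7.6], [19.7, 20.1, 9.4]]
tag [[-162.5, 54.6, 5.2], [-88.9, 73.7, 7.6], [17.5, 92.1, 9.4]]
lever bar z 205.2
```

View pics/vend.png

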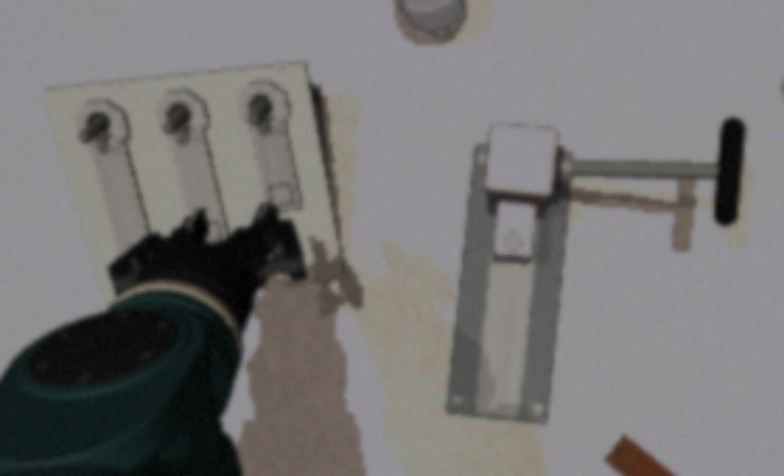

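The picture shows all three tags on their pegs (pegs at crop pixels (98,125), (180,115) and (262,108)). They lie flat with top faces 7.6 mm over the board. The lever is back up and the robot is clear.

```bash
python3 -c "
from bench import bot
print(bot.job_done())"
```

```text
the job is handed in; nothing more can be done
None
```

I stamped all three tags (long, mid, short) with the lever pushed to its stop each time, and hung each flat on its own peg. The lever is back up and the job is handed in at about 108 s; no verdict came back.

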